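Make up a tin of ball knobs at the joiner's bench

TASK

Make up the knob order. First clear the board offcuts off the stock tray into the plywood offcut crate, then with the scoop (not with the fingers) transfer every wooden ball knob from the tray into the green order tin, and lay the scoop back flat on its cork mat. Finish with the tin standing centred on the scanner's yellow ring, turned so that its barcode label faces the scanner squarely, and leave the other tools on the bench where they are.

Things in the scene. Friction and masses are not known exactly. Their poses are not given: they have to be found in the camera images.
- tray: Fixed wooden stock tray, 300 (x) x 124 (y) mm, open on top. Origin: centre of its underside; +x along its length to the high end. Floor top at z = 5 mm; side walls and +x end wall 10 mm thick, 60 mm high; at -x only a lip 10 mm thick, top at z = 15 mm, over which a scoop slides in. Inside x -140 to 140, y -52 to 52 mm.
- scoop: Metal hand scoop, 0.2 kg, on the mat. Origin: centre of its pan's underside; +x to the open nose, z up. Pan 110 mm long (x -55 to 55), 84 wide, floor 2 thick, its last 20 mm bevelled to a sharp nose; 2 mm side walls from 20 mm behind the nose, rising to 36 mm high at x = 10; back wall 40 high. Holds 5 or 6 knobs. Handle 22 mm square, 110 long, rising back at 30 degrees from x -57, z 30. Balance near x = -30.
- scoop_grip (a point): Middle of the scoop's handle, where it is best held: 100 mm behind and 55 mm above the scoop's origin. The handle there has flat upright sides 22 mm apart (y = -11 and 11 mm).
- mat: Fixed cork mat where the scoop belongs, 250 (x) x 120 (y) x 4 mm. Origin: centre of its underside.
- crate: Fixed plywood offcut crate, open on top, outside 260 (x) x 175 (y) x 60 mm, walls and floor 9 mm thick. Origin: centre of its underside.
- tin: Open round order tin, green with a steel rim, 0.3 kg, 144 mm outside diameter, 85 high, wall and floor 4 thick. Origin: centre of its underside, z up. White barcode label on its +x side, 45 mm up. Strap handle on its -x side: its top bar lies level along x, 12 mm wide, 8 thick, centre 66 mm up and 92 mm from the tin's axis, free from the wall (72) to the handle's upright outer strap (104 to 112).
- scanner: Fixed barcode scanner on its dark pad, which bears a yellow ring 160 mm across. Origin: centre of the yellow ring, on the bench. The scanner head, 80 mm wide, up to z = 125 mm, stands 115 mm from the ring's centre in the +x direction and looks back at the ring along -x.
- scanner_eye (a point): Middle of the scanner's window, 115 mm from the ring's centre on the scanner's +x, 85 mm up.
- knob1: Beech ball knob, 34 mm diameter, 15 g, with a small brass insert; it rolls with some resistance (it stays put on slopes under about 6 degrees). Origin: its centre. Loose in the stock tray, or absent.
- knob2: Beech ball knob, 34 mm diameter, 15 g, with a small brass insert; it rolls with some resistance (it stays put on slopes under about 6 degrees). Origin: its centre. Loose in the stock tray, or absent.
- knob3: Beech ball knob, 34 mm diameter, 15 g, with a small brass insert; it rolls with some resistance (it stays put on slopes under about 6 degrees). Origin: its centre. Loose in the stock tray, or absent.
- knob4: Beech ball knob, 34 mm diameter, 15 g, with a small brass insert; it rolls with some resistance (it stays put on slopes under about 6 degrees). Origin: its centre. Loose in the stock tray, or absent.
- knob5: Beech ball knob, 34 mm diameter, 15 g, with a small brass insert; it rolls with some resistance (it stays put on slopes under about 6 degrees). Origin: its centre. Loose in the stock tray, or absent.
- knob6: Beech ball knob, 34 mm diameter, 15 g, with a small brass insert; it rolls with some resistance (it stays put on slopes under about 6 degrees). Origin: its centre. Loose in the stock tray, or absent.
- knob7: Beech ball knob, 34 mm diameter, 15 g, with a small brass insert; it rolls with some resistance (it stays put on slopes under about 6 degrees). Origin: its centre. Loose in the stock tray, or absent.
- knob8: Beech ball knob, 34 mm diameter, 15 g, with a small brass insert; it rolls with some resistance (it stays put on slopes under about 6 degrees). Origin: its centre. Loose in the stock tray, or absent.
- offcut1: Pale board offcut 180 (x) x 40 (y) x 24 mm, lying across the side walls of the stock tray (underside 60 mm up). Origin: centre of its underside; x along its length.
- offcut2: Dark board offcut 165 (x) x 48 (y) x 24 mm, lying across the side walls of the stock tray (underside 60 mm up). Origin: centre of its underside; x along its length.
- offcut3: Brown board offcut 200 (x) x 44 (y) x 18 mm, lying on top of the other two, along the tray (underside 84 mm up). Origin: centre of its underside; x along its length.
- mallet: Bystander: joiner's mallet, head 75 x 130 x 66 mm, 240 mm handle along its -x. Origin under its middle.
- plane: Bystander: small iron bench plane, 215 x 62 mm, 90 mm high. Origin under its middle; x along its length.
- chisel: Bystander: wood chisel, 245 mm long along its x. Origin under its middle.
- gauge: Bystander: marking gauge, 200 mm beam along its x, 52 mm high. Origin under its middle.
- glue: Bystander: white glue jar with orange cap, 62 mm diameter, 165 mm high. Origin: centre of its underside.

How it is judged:
By the outcome, as a careful person would: the job done as asked, in the order asked, and still so for the second after the job is handed in, with the robot touching nothing.
Of knob1, knob2, knob3, knob4, knob5, knob6, knob7, knob8 only 6 to 8 are there at a start; the rules pass over those that are not, and their reading is None.
At some moment in a run one of tin, offcut1, offcut2, offcut3 may be knocked a few centimetres aside while the robot is not near it.
It also fails if it takes over 200 s, if anything falls off the work surface, if the arm or the gripper's body presses on something with over 40 N, if the wrist force passes 120 N, or if a joint passes its speed limit or range.

ROBOT

A 7-joint arm with a two-finger parallel gripper is mounted at the origin on the work surface. World frame = base frame: x ahead of the robot, y to its left, z up, the work surface at z = 0. Lengths are in m, angles in rad, forces in N, time in s.
With the tool pointing down it reaches from about 0.4 to 0.875 m from the base axis. Payload 4.4 kg.
Tool frame: the origin (TCP) lies midway between the tips of the shut fingers; the grasp point (between the pads) lies 19 mm behind it; z points along the fingers, y is the direction in which the jaws open and shut (so a half turn about z gives the same grasp; the last joint's range is limited). The gripper opens to 85 mm and grips with 20 to 120 N. Pads are 22 mm wide; open, the fingers measure 114 mm over their backs; the gripper's body (76 mm by 85 mm) begins 54 mm behind the grasp point. The pads swing forward as they close: fully open they stand 13 mm farther back than shut.
Start: joints at [-1.293, 0.628, 0.038, 1.517, -0.027, 0.996, -0.02], TCP at [0.219, 0.612, 0.231] pointing down, gripper open.
Joint ranges: [-3.06, 3.06], [-0.37, 2.12], [-1.25, 1.32], [0.18, 2.47], [-1.1, 4.24], [0.23, 1.98], [-2.94, 2.94]. Speed limits (rad/s): [2.57, 2.57, 3.14, 3.14, 3.14, 3.14, 3.14].

INTERFACE

Orientations are given as a 3x3 rotation matrix whose columns are the frame's x, y, z axes.
In Python, from bench import robot gives the robot as it stands.
- The arm moves only by the tool jog_arm, never from a script. Its arguments are lists of equal length, an entry for each row: "hand": the finger opening in mm, from 0 to 85.4; "dp": the shift along the world's x, y, z in mm, a list of three; "turn": the turn, a rotation vector about the world's x, y, z in rad, a list of three. In form: {"hand": [hand, ...], "dp": [[dx, dy, dz], ...], "turn": [[ax, ay, az], ...]}. A call has 1 to 5 rows; each row is the pose to reach, as a shift and turn from the pose commanded when the call began; what a row does not reach only later rows make up. A row lasts 1/12 s, in which the tool goes at most 41.7 mm and 7.16 degrees, less where a joint would pass 70% of its speed; a pose out of reach is approached as far as the arm can. A call with a gripper value outside its range is refused whole. The fingers move at their own pace and stop on an object; "squeeze" is the grip in N (left out, the last holds). Time passes only in rows, so rows that repeat a pose let the fingers close. It gives the time, the measured TCP pose, the force and the opening at its end, in the units of the state.
- robot.get_state(): the state, without advancing time (a new reading comes with each control period).
- robot.get_image(name): name is "side" or "top"; returns (picture, depth): 384x512x3 uint8, red, green, blue; 384x512 float32, m along the optical axis (not along the pixel's ray), 0 where there is no reading.
- robot.camera_model(name): a dict with "fx", "fy", "cx", "cy" (pixels), "R" (3x3) and "t" (3): a world point X has camera coordinates R X + t. Camera axes: x right, y down, z forward; pixel columns grow to the right and rows downward; lengths in m; the calibration is good to about 2 mm. A picture is of the moment at which its call begins. camera_model takes no time and is no camera call.
- robot.job_done(): hands the job in, once; it reports no verdict.
Trained networks look in the newest picture that a camera, given by its name, has taken for a name from the list of things; names that differ only in an ending like _2 or _b are one class to them, and where a whole thing is asked for, a point or a joint stands for the part that bears it (a point fixed in the world has none). Each returns a list of dicts, best first, with "score" (0 to 1); they miss things now and then, are a little off and sometimes report something else, mostly with a low value. They report only what shows in the picture. A call takes as long as a camera call.
- robot.find_in(camera, label): "location" ([column, row] as shares, 0 to 1, of the picture: columns of its width, rows of its height, amid what is visible of it).
- robot.tip_of(camera, label): "location" ([column, row] as shares, 0 to 1, of the picture: columns of its width, rows of its height: a listed point, or the origin of a listed thing).
The state is a dict: "clock": time; "joint_positions": joint angles; "dq": joint speeds; "joint_torque": joint torques, N m; "eef_pos": TCP position; "ee_rot": TCP orientation; "contact_force": force on the tool from outside, world axes, zero at the start; "wrist_torque": the same for the moment, N m; "width": finger opening in m.
Only numpy, scipy, OpenCV 4.12 (cv2) and the standard library are available. Lean on these libraries where they do the work, as an engineer would, in place of code of your own. Each camera call takes 0.05 s, during which the arm holds its last target.

## Working session

There is one attempt and no reset: what is moved stays moved. The work goes in short steps, Python scripts to look and compute and a tool call to move; the robot and the scene stay as the last step left them, time stands still between calls to the robot, and variables do not carry over. Pictures are saved under pics/ and viewed, and the job is handed in when it is done.

Besides the shell and the picture viewer there is one more tool, called as a command line: name --argument value ..., lists and objects as JSON in quotes. jog_arm: Moves the arm, as the interface text tells. Its arguments: {"type":"object","properties":{"hand":{"type":"array"},"dp":{"type":"array"},"turn":{"type":"array"},"squeeze":{"type":"number"}},"required":["hand","dp","turn"]}

```bash
ls -la; mkdir -p pics; cat > h.py <<'E'
import numpy as np, cv2
from bench import robot
def snap(cam,fn=None):
    im,d=robot.get_image(cam)
    if fn: cv2.imwrite('pics/'+fn,cv2.cvtColor(im,cv2.COLOR_RGB2BGR))
    return im,d
def cloud(cam,d):
    m=robot.camera_model(cam)
    v,u=np.mgrid[0:d.shape[0],0:d.shape[1]]
    c=np.stack([(u-m['cx'])/m['fx']*d,(v-m['cy'])/m['fy']*d,d],-1)
    R=np.array(m['R']);t=np.array(m['t'])
    return (c-t)@R
E
python3 - <<'E'
from h import *
for c in ['top','side']:
    im,d=snap(c,c+'0.png'); np.savez(c+'0.npz',im=im,d=d)
    m=robot.camera_model(c); print(c,m)
print(robot.get_state())
E
```

```text
total 12
drwxr-xr-x  3 agent agent 4096 Dec  6 18:54 .
drwxr-xr-x 23 root  root  4096 Dec  6 18:54 ..
drwxr-xr-x  2 agent agent 4096 Dec  6 18:54 pics
top {'fx': 461.1164369163599, 'fy': 461.1164369163599, 'cx': 256.8917826146965, 'cy': 189.92067429529268, 'R': array([[-3.69724664e-02, -9.99316071e-01, -6.53468215e-04],
       [-9.79007272e-01,  3.63522337e-02, -2.00557413e-01],
       [ 2.00444001e-01, -6.77535207e-03, -9.79681733e-01]]), 't': array([0.04290952, 0.5917535 , 1.17177593])}
side {'fx': 366.6973716970862, 'fy': 366.6973716970862, 'cx': 259.4355671249079, 'cy': 193.32236988855811, 'R': array([[ 0.81437516, -0.58015014,  0.01479576],
       [-0.26456513, -0.39382869, -0.88028646],
       [ 0.51652531,  0.71296899, -0.4742118 ]]), 't': array([-0.46912797,  0.25608116,  0.6581012 ])}
{'clock': 0.1, 'joint_positions': array([-1.29278472,  0.62927077,  0.03843665,  1.51823228, -0.02700805,
        0.99629377, -0.01998076]), 'dq': array([-0.00292248, -0.00188371,  0.00057272, -0.00320838, -0.00045664,
       -0.00119905, -0.00169528]), 'joint_torque': array([ 2.90375690e-03, -5.64538193e+01,  1.23057649e+00, -1.93974262e+01,
        1.12922292e-02,  5.48976372e-03,  2.03418347e-05]), 'eef_pos': array([0.21888232, 0.61146419, 0.23048121]), 'ee_rot': array([[-9.41484194e-01,  3.37056666e-01, -5.63313302e-04],
       [ 3.37057137e-01,  9.41482851e-01, -1.58977919e-03],
       [-5.49585847e-06, -1.68662075e-03, -9.99998578e-01]]), 'contact_force': array([-0.47329399, -0.29142347,  0.26355092]), 'wrist_torque': array([-0.00446426, -0.01054019,  0.00295168]), 'width': 0.08548143055513244}
```

View pics/top0.png

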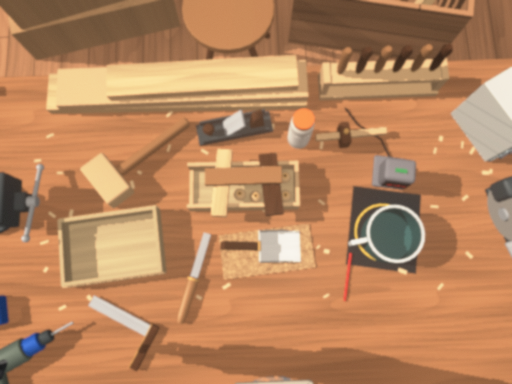

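View pics/side0.png

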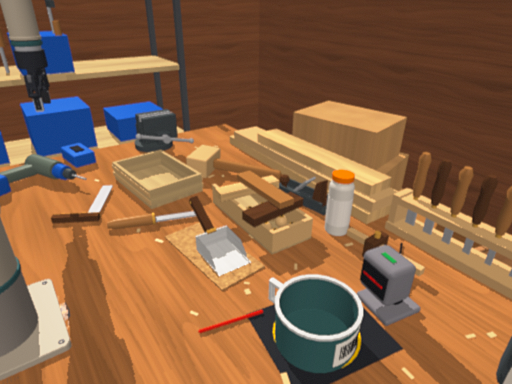

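```bash
cat > rect.py <<'E'
from h import *
import sys
# orthographic rectified: color+height map from top cloud
def ortho(im,d,x0,x1,y0,y1,res=0.001,cam='top',T=None):
    P=cloud(cam,d)
    if T is not None: P=P@T[0].T+T[1]
    ok=(d>0)
    X=P[ok];C=im[ok]
    H=np.full((int((x1-x0)/res),int((y1-y0)/res)),np.nan)
    return X,C
E
python3 - <<'E'
from h import *
z=np.load('top0.npz');im,d=z['im'],z['d'];P=cloud('top',d)
def box(u0,u1,v0,v1,f):
    Q=P[v0:v1,u0:u1].reshape(-1,3);C=im[v0:v1,u0:u1].reshape(-1,3).astype(int)
    dd=d[v0:v1,u0:u1].ravel()
    k=f(Q,C)&(dd>0); return Q[k]
def rect(Q,n):
    r=cv2.minAreaRect((Q[:,:2]*1000).astype(np.float32)); b=cv2.boxPoints(r)
    print(n,len(Q),'c',np.round(r[0],1),'sz',np.round(r[1],1),'ang',round(r[2],1),'z',np.round(np.percentile(Q[:,2],[5,50,95])*1000,1))
# bench z
print('bench',np.median(P[330:340,200:300,2]))
rect(box(170,320,140,230,lambda Q,C:(Q[:,2]>.098)),'off3')
rect(box(170,320,140,230,lambda Q,C:(Q[:,2]>.078)&(Q[:,2]<.09)),'offs12')
rect(box(200,240,140,230,lambda Q,C:(Q[:,2]>.078)&(Q[:,2]<.09)),'off1')
rect(box(255,290,140,230,lambda Q,C:(Q[:,2]>.078)&(Q[:,2]<.09)),'off2')
rect(box(170,320,140,230,lambda Q,C:(Q[:,2]>.055)&(Q[:,2]<.065)),'traywall')
rect(box(50,175,195,300,lambda Q,C:(Q[:,2]>.055)&(Q[:,2]<.065)),'crate')
rect(box(345,440,195,280,lambda Q,C:(Q[:,2]>.08)),'tinrim')
Q=box(340,440,195,280,lambda Q,C:(Q[:,2]>.055)&(Q[:,2]<.075)&(C.min(1)>120));rect(Q,'handle')
Q=box(340,440,180,290,lambda Q,C:(Q[:,2]<.02)&(C.max(1)<70));rect(Q,'pad')
Q=box(340,440,190,290,lambda Q,C:(Q[:,2]<.02)&(C[:,0]>150)&(C[:,1]>120)&(C[:,2]<90));rect(Q,'ring');np.save('ring.npy',Q)
x,y=Q[:,0],Q[:,1]
A=np.c_[2*x,2*y,np.ones(len(x))];s=np.linalg.lstsq(A,x*x+y*y,rcond=None)[0];print('ringfit',s[:2],np.sqrt(s[2]+s[0]**2+s[1]**2))
rect(box(365,420,145,195,lambda Q,C:(Q[:,2]>.1)),'scannerhead')
rect(box(255,305,220,270,lambda Q,C:(C.min(1)>120)),'pan')
rect(box(215,262,230,262,lambda Q,C:(C.max(1)<90)&(Q[:,2]>.02)),'handle scoop')
rect(box(210,320,220,280,lambda Q,C:(C[:,0]>140)&(Q[:,2]<.02)),'mat')
for c in ['top','side']:
  for n in ['tin','scoop','scoop_grip','tray','crate','scanner','scanner_eye','mat','offcut1','offcut2','offcut3']:
    r=robot.tip_of(c,n)[:2]
    print(c,n,[(np.round(np.array(q['location'])*[512,384],1),round(q['score'],2)) for q in r])
for c in ['top','side']:
    print([(np.round(np.array(q['location'])*[512,384],0),round(q['score'],2)) for q in robot.find_in(c,'knob1')])
cv2.imwrite('pics/top0b.png',cv2.resize(cv2.cvtColor(im,cv2.COLOR_RGB2BGR)[140:280,170:450],(800,400),interpolation=cv2.INTER_CUBIC))
E
```

```text
bench 0.0005399793256252229
off3 1227 c [626.6  57.5] sz [199.9  45.7] ang 89.8 z [ 98.8 102.1 105.9]
offs12 1582 c [617.4  24. ] sz [192.6 265.8] ang 3.6 z [80.2 84.1 87.8]
off1 765 c [612.9 109.4] sz [ 84.9 181.4] ang 71.8 z [80.3 83.9 87.6]
off2 812 c [606.2 -11.8] sz [165.7  53.5] ang 4.1 z [80.2 84.1 87.9]
traywall 792 c [627.9  47.7] sz [324.1 206.1] ang 89.3 z [56.2 59.9 63.5]
crate 1220 c [480.8 415.5] sz [219.1 262. ] ang 5.9 z [55.9 59.7 63.6]
tinrim 493 c [ 462.6 -328. ] sz [146.9 144.2] ang 88.6 z [82.8 86.5 90.3]
handle 150 c [ 467.6 -315. ] sz [156.4 139.1] ang 62.2 z [57.8 69.3 74.1]
pad 8 c [ 520.9 -364.6] sz [29.2  3.9] ang 58.2 z [12.1 17.  19.4]
ring 1198 c [ 453.7 -340.8] sz [278.1 276.8] ang 85.9 z [-3.2  0.9  5.1]
ringfit [ 0.45260929 -0.34859703] 0.12875285809729178
scannerhead 815 c [ 620.  -344.8] sz [81.2 66.1] ang 79.6 z [108.3 124.  128.6]
pan 1708 c [441.1 -35.6] sz [134.8 114. ] ang 87.9 z [ 1.3  5.9 27.4]Traceback (most recent call last):
  File "<stdin>", line 26, in <module>
  File "<stdin>", line 9, in rect
    return _quantile_unchecked(
        a, q, axis, out, overwrite_input, method, keepdims, weights)
    return _ureduce(a,
                    func=_quantile_ureduce_func,
    ...<5 lines>...
                    overwrite_input=overwrite_input,
                    method=method)
    r = func(a, **kwargs)
    result = _quantile(arr,
                       quantiles=q,
    ...<2 lines>...
                       out=out,
                       weights=wgt)
    slices_having_nans = np.isnan(arr[-1, ...])
                                  ~~~^^^^^^^^^
IndexError: index -1 is out of bounds for axis 0 with size 0
```

```bash
cat >> h.py <<'E'
def pix(cam,X):
    m=robot.camera_model(cam);c=np.array(m['R'])@np.array(X)+m['t'];return c[0]/c[2]*m['fx']+m['cx'],c[1]/c[2]*m['fy']+m['cy']
def onplane(cam,u,v,z):
    m=robot.camera_model(cam);R=np.array(m['R']);o=-R.T@np.array(m['t'])
    r=R.T@np.array([(u-m['cx'])/m['fx'],(v-m['cy'])/m['fy'],1]);return o+r*(z-o[2])/r[2]
def crop(im,u0,u1,v0,v1,fn,s=None):
    c=cv2.cvtColor(im,cv2.COLOR_RGB2BGR)[v0:v1,u0:u1];s=s or min(800/(u1-u0),600/(v1-v0))
    cv2.imwrite('pics/'+fn,cv2.resize(c,None,fx=s,fy=s,interpolation=cv2.INTER_CUBIC))
E
python3 - <<'E'
from h import *
z=np.load('top0.npz');im,d=z['im'],z['d']
crop(im,180,440,145,280,'t0b.png')
z=np.load('side0.npz');crop(z['im'],110,420,140,380,'s0b.png',2.5)
robot.get_image('top');robot.get_image('side')
for n in ['tin','scoop','scoop_grip','tray','crate','scanner','mat','offcut1','offcut2','offcut3']:
    h={'scoop':.004,'scoop_grip':.059,'mat':0,'offcut1':.06,'offcut2':.06,'offcut3':.084}.get(n,0)
    for c in ['top','side']:
      r=robot.tip_of(c,n)[:1]
      for q in r:
        u,v=np.array(q['location'])*[512,384]; print(n,c,np.round([u,v]),round(q['score'],2),np.round(onplane(c,u,v,h)*1000))
E
```

```text
tin top [382. 233.] 0.92 [ 473. -319.    0.]
tin side [315. 336.] 0.95 [ 469. -324.    0.]
scoop top [275. 245.] 0.93 [450. -23.   4.]
scoop side [221. 256.] 0.76 [443. -32.   4.]
scoop_grip top [242. 248.] 0.92 [441.  66.  59.]
scoop_grip side [203. 217.] 0.79 [450.  64.  59.]
tray top [241. 186.] 0.75 [618.  64.   0.]
tray side [259. 220.] 0.65 [611.  54.   0.]
crate top [118. 245.] 0.73 [467. 406.   0.]
crate side [161. 181.] 0.71 [482. 427.   0.]
scanner top [245. 188.] 0.35 [611.  55.   0.]
mat top [266. 251.] 0.59 [435.   3.   0.]
mat side [213. 252.] 0.92 [437.  -2.   0.]
offcut1 top [222. 182.] 0.85 [617. 113.  60.]
offcut1 side [246. 189.] 0.77 [620. 131.  60.]
offcut2 top [222. 182.] 0.85 [617. 113.  60.]
offcut2 side [246. 189.] 0.77 [620. 131.  60.]
offcut3 top [222. 182.] 0.85 [612. 111.  84.]
offcut3 side [246. 189.] 0.77 [595.  93.  84.]
```

View pics/t0b.png

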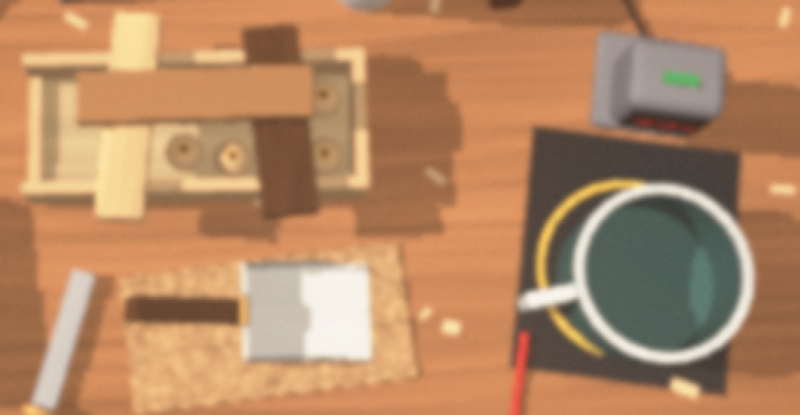

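View pics/s0b.png

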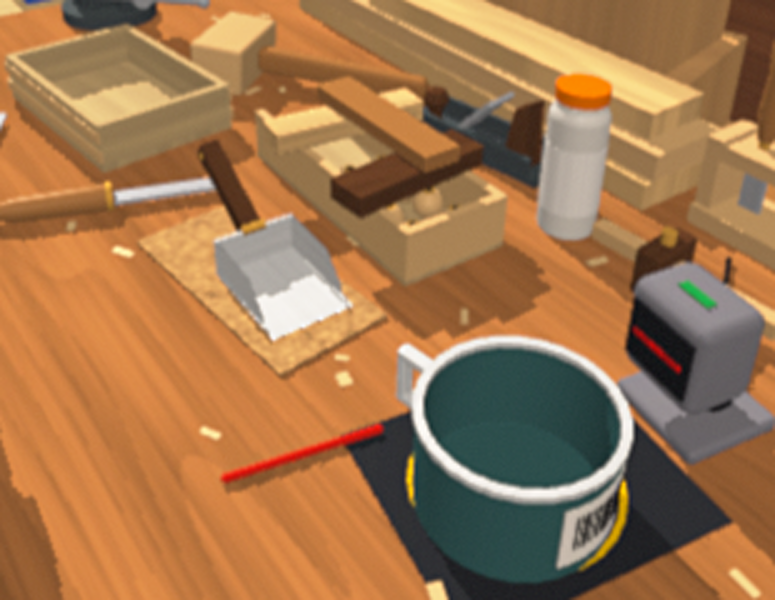

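```bash
cat >> h.py <<'E'
def fitrect(Q,L,W,a0,rng=12):
    """Q Nx2 pts (m), best rotated LxW box (L along angle a, deg) capturing most pts; returns centre,angle"""
    best=None
    for a in np.arange(a0-rng,a0+rng+.1,.5):
        c,s=np.cos(np.radians(a)),np.sin(np.radians(a)); p=Q@np.array([[c,-s],[s,c]])
        lo,hi=np.percentile(p,3,axis=0),np.percentile(p,97,axis=0)
        area=np.prod(hi-lo)
        if best is None or area<best[0]:
            m=(lo+hi)/2; best=(area,np.array([[c,-s],[s,c]])@m*1000,a,(hi-lo)*1000)
    return [np.round(b,1) for b in best[1:]]
E
python3 - <<'E'
from h import *
z=np.load('top0.npz');im,d=z['im'].astype(int),z['d'];P=cloud('top',d)
for p in [(222,155),(222,205),(268,160),(272,205),(245,175),(240,200),(200,180)]: print(p,im[p[1],p[0]],np.round(P[p[1],p[0]]*1000))
V,U=np.mgrid[0:384,0:512]
def sel(u0,u1,v0,v1,z0,z1,f=lambda C:True):
    k=(U>=u0)&(U<u1)&(V>=v0)&(V<v1)&(d>0)&(P[...,2]>z0)&(P[...,2]<z1)&f(im)
    return P[k][:,:2]
print('off3',fitrect(sel(170,320,140,230,.098,.11),.2,.044,90))
print('off1',fitrect(sel(195,240,140,230,.078,.09,lambda C:C[...,0]>190),.18,.04,0))
print('off2',fitrect(sel(250,300,140,230,.078,.09,lambda C:C[...,0]<130),.165,.048,0))
k=sel(180,310,155,215,.055,.065); print('tray',fitrect(k,.3,.124,90))
k=sel(50,175,200,290,.055,.065); print('crate',fitrect(k,.26,.175,95))
k=sel(180,310,155,220,.01,.02); print('lip?',fitrect(k,.3,.124,90), np.median(k[k[:,1]>.18],axis=0))
k=sel(345,450,190,280,.08,.1);x,y=k.T
s=np.linalg.lstsq(np.c_[2*x,2*y,np.ones(len(x))],x*x+y*y,rcond=None)[0];print('rim',s[:2],np.sqrt(s[2]+s[0]**2+s[1]**2))
k=sel(340,375,235,255,.05,.08);print('handle',np.round(np.c_[k.min(0),k.max(0),np.median(k,0)],3))
k=sel(350,420,190,270,-.01,.01,lambda C:(C[...,0]>150)&(C[...,1]>110)&(C[...,2]<95));x,y=k.T
k2=np.array([onplane('top',u,v,0.001)[:2] for v,u in zip(V.ravel(),U.ravel()) if 353<u<420 and 190<v<270 and im[v,u,0]>150 and im[v,u,1]>120 and im[v,u,2]<95 ]);x,y=k2.T;print(len(k2))
s=np.linalg.lstsq(np.c_[2*x,2*y,np.ones(len(x))],x*x+y*y,rcond=None)[0];print('ring',s[:2],np.sqrt(s[2]+s[0]**2+s[1]**2))
k2=np.array([onplane('top',u,v,0.002)[:2] for v,u in zip(V.ravel(),U.ravel()) if 340<u<430 and 183<v<280 and im[v,u].max()<62 and P[v,u,2]<.02]);print('pad',fitrect(k2,1,1,5),len(k2))
k=sel(365,420,150,192,.112,.14);print('head',fitrect(k,1,1,0,20))
k=sel(215,262,235,262,.02,.2);print('shandle',fitrect(k,1,1,90,20),np.percentile(P[235:262,215:262,2],[50,90,99]))
E
```

```text
(222, 155) [251 225 161] [686. 110.  86.]
(222, 205) [246 215 151] [552. 114.  81.]
(268, 160) [116  78  53] [667. -11.  87.]
(272, 205) [123  83  59] [546. -17.  87.]
(245, 175) [209 146  98] [624.  51. 106.]
(240, 200) [190 155 112] [577.  69.   4.]
(200, 180) [230 196 142] [637. 178.  11.]
off3 [array([626.3,  58. ]), np.float64(89.5), array([187.4,  41.5])]
off1 [array([614.7, 115.2]), np.float64(-5.5), array([172.5,  37.7])]
off2 [array([603.2, -15.3]), np.float64(5.0), array([153.2,  40.5])]
tray [array([612.4,  56.5]), np.float64(89.0), array([290.8, 123.3])]
crate [array([462. , 413.1]), np.float64(95.5), array([258.1, 174.4])]
lip? [array([607.9,  64.5]), np.float64(88.5), array([289.6, 114.4])] [0.62009055 0.20341172]
rim [ 0.46280861 -0.3277156 ] 0.07035139957749798
handle [[ 0.412  0.463  0.446]
 [-0.277 -0.217 -0.248]]
304
ring [ 0.4565453  -0.33400343] 0.09447573411027609Traceback (most recent call last):
  File "<stdin>", line 20, in <module>
  File "h.py", line 25, in fitrect
    c,s=np.cos(np.radians(a)),np.sin(np.radians(a)); p=Q@np.array([[c,-s],[s,c]])
                                                       ~^~~~~~~~~~~~~~~~~~~~~~~~~
ValueError: matmul: Input operand 1 has a mismatch in its core dimension 0, with gufunc signature (n?,k),(k,m?)->(n?,m?) (size 2 is different from 0)
```

jog_arm --hand '[85,85,85,85,85]' --dp '[[102,-138,0],[102,-138,0],[102,-138,0],[102,-138,0],[102,-138,0]]' --turn '[[0,0,-0.309],[0,0,-0.309],[0,0,-0.309],[0,0,-0.309],[0,0,-0.309]]' --squeeze 40

```text
clock: 1.62
eef_pos: [0.3277, 0.4659, 0.2317]
ee_rot: [[-0.788, 0.616, 0.004], [0.616, 0.788, -0.005], [-0.006, -0.002, -1.0]]
contact_force: [0.7, -1.2, 0.6]
width: 0.0853
```

jog_arm --hand '[85,85,85,85,85]' --dp '[[102,-138,0],[102,-138,0],[102,-138,0],[102,-138,0],[102,-138,0]]' --turn '[[0,0,-0.309],[0,0,-0.309],[0,0,-0.309],[0,0,-0.309],[0,0,-0.309]]'

```text
clock: 2.03
eef_pos: [0.4288, 0.3278, 0.2319]
ee_rot: [[-0.563, 0.827, 0.004], [0.827, 0.563, -0.004], [-0.006, 0.001, -1.0]]
contact_force: [0.4, -1.2, -0.4]
width: 0.0852
```

jog_arm --hand '[85,85,85,85,85]' --dp '[[102,-138,0],[102,-138,0],[102,-138,0],[102,-138,0],[102,-138,0]]' --turn '[[0,0,-0.309],[0,0,-0.309],[0,0,-0.309],[0,0,-0.309],[0,0,-0.309]]'

```text
clock: 2.45
eef_pos: [0.5302, 0.1893, 0.2321]
ee_rot: [[-0.285, 0.958, 0.005], [0.958, 0.285, -0.005], [-0.006, 0.003, -1.0]]
contact_force: [0.4, 0.2, 0.2]
width: 0.085
```

jog_arm --hand '[85,85,85,85,85]' --dp '[[101,-139,-80],[101,-139,-80],[101,-139,-80],[101,-139,-80],[101,-139,-80]]' --turn '[[0,0,-0.309],[0,0,-0.309],[0,0,-0.309],[0,0,-0.309],[0,0,-0.309]]'

```text
clock: 2.87
eef_pos: [0.6275, 0.0543, 0.1495]
ee_rot: [[0.013, 1.0, -0.0], [1.0, -0.013, -0.003], [-0.003, -0.0, -1.0]]
contact_force: [0.2, -1.1, 0.2]
width: 0.0852
```

jog_arm --hand '[85,85,85,85,85]' --dp '[[0,0,-30],[0,0,-60],[0,0,-74],[0,0,-74],[0,0,-74]]' --turn '[[0,0,0],[0,0,0],[0,0,0],[0,0,0],[0,0,0]]'

```text
clock: 3.28
eef_pos: [0.6258, 0.0594, 0.0768]
ee_rot: [[0.009, 1.0, -0.001], [1.0, -0.009, 0.0], [0.0, -0.001, -1.0]]
contact_force: [0.4, -0.9, 0.6]
width: 0.085
```

```bash
python3 - <<'E'
from h import *
im,d=snap('side');crop(im,150,400,60,280,'s1.png',2.7)
print(robot.get_state()['eef_pos'])
E
```

```text
[0.62676126 0.05934847 0.0780091 ]
```

View pics/s1.png

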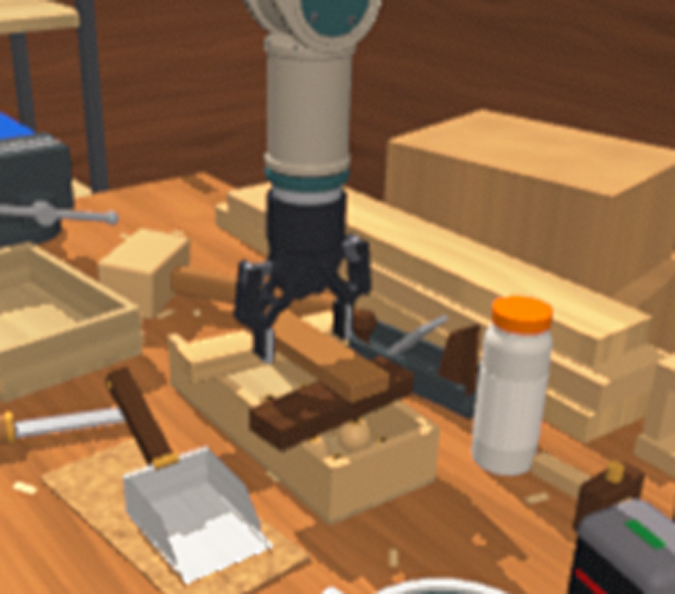

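Fingers (at ~(265,340) and (345,320)) straddle the brown offcut. Close.

jog_arm --hand '[38,38,38,38,38]' --dp '[[0,0,0],[0,0,0],[0,0,0],[0,0,0],[0,0,0]]' --turn '[[0,0,0],[0,0,0],[0,0,0],[0,0,0],[0,0,0]]'

```text
clock: 3.75
eef_pos: [0.6269, 0.0592, 0.0787]
ee_rot: [[0.009, 1.0, 0.002], [1.0, -0.009, 0.0], [0.0, 0.002, -1.0]]
contact_force: [-1.1, -0.1, 6.1]
width: 0.0433
```

jog_arm --hand '[38,38,38,38,38]' --dp '[[0,0,10],[0,0,30],[0,0,60],[0,0,80],[0,0,90]]' --turn '[[0,0,0],[0,0,0],[0,0,0],[0,0,0],[0,0,0]]'

```text
clock: 4.17
eef_pos: [0.6275, 0.0588, 0.1707]
ee_rot: [[0.009, 1.0, 0.004], [1.0, -0.009, 0.0], [0.0, 0.004, -1.0]]
contact_force: [-0.1, -0.4, -1.0]
width: 0.0432
```

jog_arm --hand '[38,38,38,38,38]' --dp '[[-20,35,0],[-40,70,0],[-60,105,0],[-80,140,0],[-99,175,0]]' --turn '[[0,0,0],[0,0,0],[0,0,0.05],[0,0,0.1],[0,0,0.105]]'

```text
clock: 4.58
eef_pos: [0.5252, 0.2352, 0.1671]
ee_rot: [[-0.098, 0.995, -0.001], [0.995, 0.098, -0.0], [0.0, -0.001, -1.0]]
contact_force: [0.3, 1.4, -2.1]
width: 0.0434
```

jog_arm --hand '[38,38,38,38,38]' --dp '[[-20,35,0],[-40,70,0],[-60,105,0],[-80,140,0],[-99,176,0]]' --turn '[[0,0,0],[0,0,0],[0,0,0],[0,0,0],[0,0,0]]'

```text
clock: 5.0
eef_pos: [0.4262, 0.4111, 0.167]
ee_rot: [[-0.096, 0.995, -0.001], [0.995, 0.096, -0.001], [-0.001, -0.001, -1.0]]
contact_force: [0.1, -0.9, -1.4]
width: 0.0431
```

jog_arm --hand '[38,38,38,38,38]' --dp '[[0,0,-20],[0,0,-50],[0,0,-80],[0,0,-90],[0,0,-90]]' --turn '[[0,0,0],[0,0,0],[0,0,0],[0,0,0],[0,0,0]]'

```text
clock: 5.42
eef_pos: [0.426, 0.4082, 0.0745]
ee_rot: [[-0.096, 0.995, -0.005], [0.995, 0.096, -0.005], [-0.004, -0.005, -1.0]]
contact_force: [0.1, -0.0, -0.4]
width: 0.0432
```

```bash
python3 - <<'E'
from h import *
im,d=snap('side');crop(im,80,330,30,250,'s2.png',2.7)
im,d=snap('top');crop(im,40,310,120,310,'t2.png',2.7)
print(robot.get_state()['eef_pos'])
E
```

```text
[0.42861776 0.40981661 0.07781694]
```

View pics/s2.png

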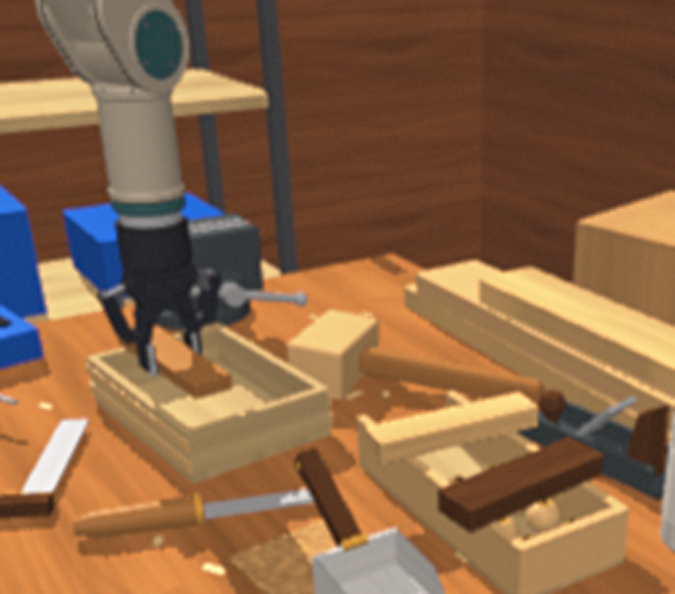

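View pics/t2.png

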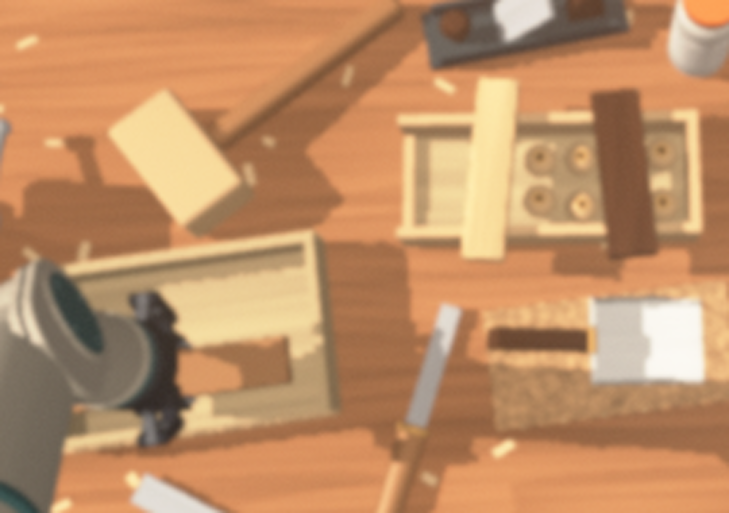

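jog_arm --hand '[38,38,38,38,53]' --dp '[[0,0,-25],[0,0,-50],[0,0,-60],[0,0,-63],[0,0,-63]]' --turn '[[0,0,0],[0,0,0],[0,0,0],[0,0,0],[0,0,0]]'

```text
clock: 5.93
eef_pos: [0.4306, 0.4107, 0.0163]
ee_rot: [[-0.095, 0.995, 0.004], [0.995, 0.095, 0.002], [0.002, 0.004, -1.0]]
contact_force: [1.2, -0.1, -0.4]
width: 0.0525
```

jog_arm --hand '[53,53,53,53,53]' --dp '[[0,0,0],[0,0,0],[0,0,30],[0,0,70],[0,0,100]]' --turn '[[0,0,0],[0,0,0],[0,0,0],[0,0,0],[0,0,0]]'

```text
clock: 6.35
eef_pos: [0.4281, 0.4101, 0.1168]
ee_rot: [[-0.096, 0.995, 0.0], [0.995, 0.096, 0.001], [0.001, 0.0, -1.0]]
contact_force: [0.5, 0.3, -0.2]
width: 0.0529
```

```bash
python3 - <<'E'
from h import *
im,d=snap('top');crop(im,40,310,120,310,'t3.png',2.7)
P=cloud('top',d);im=im.astype(int);V,U=np.mgrid[0:384,0:512]
def sel(u0,u1,v0,v1,z0,z1,f=lambda C:True):
    k=(U>=u0)&(U<u1)&(V>=v0)&(V<v1)&(d>0)&(P[...,2]>z0)&(P[...,2]<z1)&f(im)
    return P[k][:,:2]
print('off1',fitrect(sel(195,240,140,230,.076,.092,lambda C:C[...,0]>190),.18,.04,0))
print('off2',fitrect(sel(250,300,140,230,.076,.092,lambda C:C[...,0]<130),.165,.048,0))
print(robot.get_state()['eef_pos'],robot.get_state()['joint_positions'])
E
```

```text
off1 [array([614.7, 114.8]), np.float64(-6.5), array([169.6,  37.8])]
off2 [array([601.9, -14.6]), np.float64(6.0), array([149.7,  37. ])]
[0.43107659 0.4124257  0.1224245 ] [-1.01847606  0.70881301  0.33521209  1.78758797 -0.34309005  0.69215642
 -0.39828452]
```

View pics/t3.png

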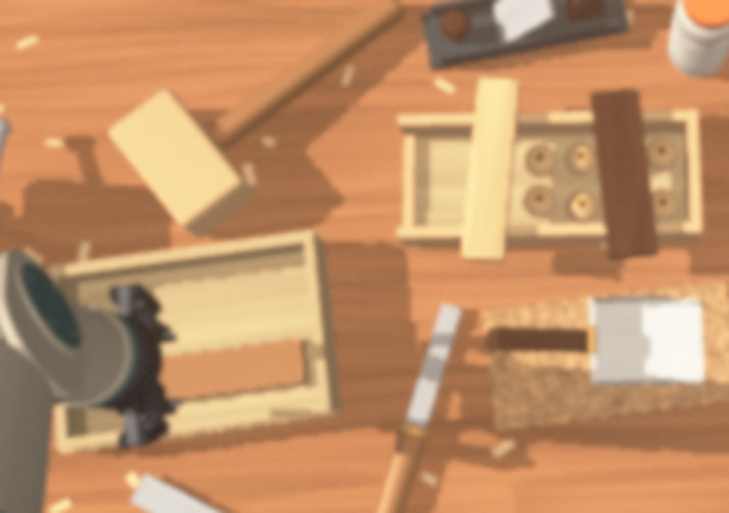

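jog_arm --hand '[53,85,85,85,85]' --dp '[[0,0,25],[30,-45,30],[61,-99,30],[61,-99,30],[61,-99,30]]' --turn '[[0,0,0.11],[0,0,0.22],[0,0,0.34],[0,0,0.45],[0,0,0.457]]'

```text
clock: 6.82
eef_pos: [0.4944, 0.3017, 0.1458]
ee_rot: [[-0.519, 0.855, 0.004], [0.855, 0.519, -0.004], [-0.006, 0.001, -1.0]]
contact_force: [1.5, -1.2, 0.6]
width: 0.0849
```

jog_arm --hand '[85,85,85,85,85]' --dp '[[20,-33,0],[40,-66,0],[61,-99,0],[61,-99,0],[61,-99,0]]' --turn '[[0,0,0.11],[0,0,0.22],[0,0,0.34],[0,0,0.45],[0,0,0.457]]'

```text
clock: 7.23
eef_pos: [0.5515, 0.2085, 0.1447]
ee_rot: [[-0.845, 0.535, 0.001], [0.535, 0.845, -0.001], [-0.001, -0.0, -1.0]]
contact_force: [-0.8, 0.2, -0.1]
width: 0.085
```

jog_arm --hand '[85,85,85,85,85]' --dp '[[20,-33,0],[40,-66,0],[62,-99,0],[62,-99,-20],[62,-99,-40]]' --turn '[[0,0,0.11],[0,0,0.22],[0,0,0.34],[0,0,0.45],[0,0,0.457]]'

```text
clock: 7.65
eef_pos: [0.6142, 0.1113, 0.1052]
ee_rot: [[-0.994, 0.106, 0.004], [0.106, 0.994, 0.0], [-0.004, 0.001, -1.0]]
contact_force: [-1.5, 1.3, -0.8]
width: 0.0846
```

```bash
python3 - <<'E'
from h import *
im,d=snap('side');crop(im,150,400,60,280,'s4.png',2.7)
s=robot.get_state();print(s['eef_pos'],s['ee_rot'][:,1],s['joint_positions'])
E
```

```text
[0.60978196 0.11284301 0.10040072] [ 1.06143263e-01  9.94350667e-01 -5.99142640e-04] [-0.17706049  0.74760246 -0.08286425  1.70877242  0.08605492  0.69413868
  1.16005151]
```

View pics/s4.png

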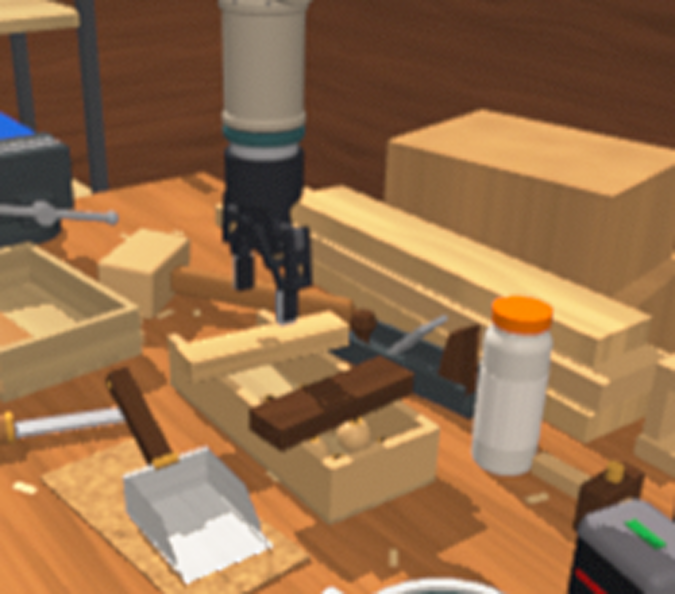

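jog_arm --hand '[85,85,85,34,34]' --dp '[[3,2,-20],[3,2,-46],[3,2,-46],[3,2,-46],[3,2,-46]]' --turn '[[0,0,0],[0,0,0],[0,0,0],[0,0,0],[0,0,0]]'

```text
clock: 8.12
eef_pos: [0.6152, 0.1165, 0.0596]
ee_rot: [[-0.995, 0.103, 0.001], [0.103, 0.995, 0.001], [-0.001, 0.001, -1.0]]
contact_force: [0.8, 0.0, 0.7]
width: 0.0631
```

jog_arm --hand '[34,34,34,34,34]' --dp '[[0,0,0],[0,0,0],[0,0,0],[0,0,20],[0,0,45]]' --turn '[[0,0,0],[0,0,0],[0,0,0],[0,0,0],[0,0,0]]'

```text
clock: 8.53
eef_pos: [0.6133, 0.1145, 0.1024]
ee_rot: [[-0.995, 0.104, -0.004], [0.104, 0.995, -0.001], [0.004, -0.001, -1.0]]
contact_force: [0.9, -0.6, -1.5]
width: 0.0392
```

jog_arm --hand '[34,34,34,34,34]' --dp '[[0,20,35],[-10,45,65],[-25,70,65],[-38,100,65],[-38,100,65]]' --turn '[[0,0,-0.11],[0,0,-0.22],[0,0,-0.34],[0,0,-0.45],[0,0,-0.457]]'

```text
clock: 8.95
eef_pos: [0.573, 0.2248, 0.1695]
ee_rot: [[-0.85, 0.527, -0.002], [0.527, 0.85, 0.007], [0.005, 0.005, -1.0]]
contact_force: [-0.9, 1.0, -1.8]
width: 0.0392
```

jog_arm --hand '[34,34,34,34,34]' --dp '[[-8,20,0],[-16,45,0],[-25,70,0],[-38,101,0],[-38,101,0]]' --turn '[[0,0,-0.11],[0,0,-0.22],[0,0,-0.34],[0,0,-0.45],[0,0,-0.457]]'

```text
clock: 9.37
eef_pos: [0.5342, 0.3257, 0.1682]
ee_rot: [[-0.531, 0.847, -0.003], [0.847, 0.531, 0.006], [0.007, 0.001, -1.0]]
contact_force: [-1.6, 2.4, -1.8]
width: 0.0395
```

jog_arm --hand '[34,34,34,34,34]' --dp '[[-8,20,0],[-16,45,0],[-25,70,0],[-38,101,0],[-38,101,0]]' --turn '[[0,0,-0.11],[0,0,-0.22],[0,0,-0.34],[0,0,-0.45],[0,0,-0.457]]'

```text
clock: 9.78
eef_pos: [0.4955, 0.4264, 0.1678]
ee_rot: [[-0.103, 0.995, -0.004], [0.995, 0.103, 0.006], [0.007, -0.003, -1.0]]
contact_force: [-2.1, 1.4, -1.8]
width: 0.0391
```

jog_arm --hand '[34,34,34,34,34]' --dp '[[0,0,-30],[0,0,-60],[0,0,-80],[0,0,-85],[0,0,-85]]' --turn '[[0,0,0],[0,0,0],[0,0,0],[0,0,0],[0,0,0]]'

```text
clock: 10.2
eef_pos: [0.5, 0.4161, 0.0818]
ee_rot: [[-0.097, 0.995, -0.003], [0.995, 0.097, -0.002], [-0.002, -0.003, -1.0]]
contact_force: [0.2, 0.5, -1.6]
width: 0.0393
```

```bash
python3 - <<'E'
from h import *
im,d=snap('top');crop(im,40,310,120,310,'t5.png',2.7)
s=robot.get_state();print(s['eef_pos'],s['ee_rot'][:,1],s['joint_positions'])
E
```

```text
[0.50118655 0.4167757  0.08339518] [ 9.95351614e-01  9.63063681e-02 -4.97848805e-04] [-0.90575624  0.82648813  0.29252075  1.63466305 -0.32437864  0.72908488
 -0.36223216]
```

View pics/t5.png

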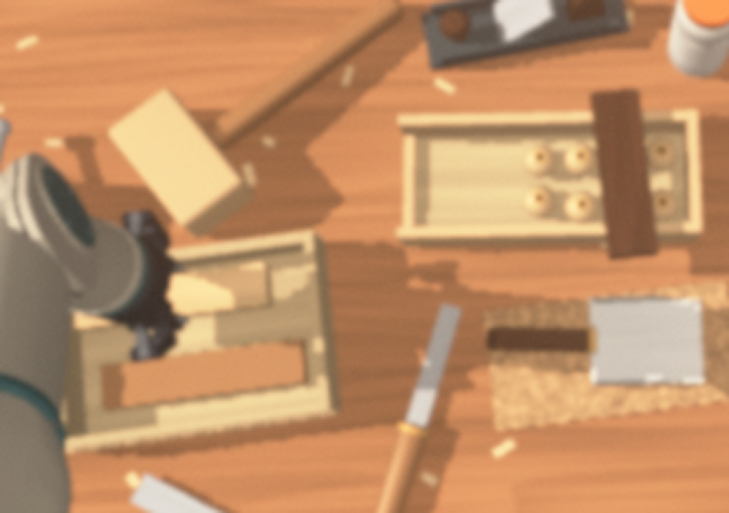

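jog_arm --hand '[34,34,34,34,48]' --dp '[[-3,0,-25],[-3,0,-50],[-3,0,-62],[-3,0,-68],[-3,0,-68]]' --turn '[[0,0,0],[0,0,0],[0,0,0],[0,0,0],[0,0,0]]'

```text
clock: 10.67
eef_pos: [0.4953, 0.4169, 0.0154]
ee_rot: [[-0.096, 0.995, -0.006], [0.995, 0.096, -0.001], [-0.001, -0.006, -1.0]]
contact_force: [-3.8, -0.5, 1.6]
width: 0.0479
```

jog_arm --hand '[48,48,48,48,48]' --dp '[[0,0,0],[0,0,0],[0,0,30],[0,0,70],[0,0,110]]' --turn '[[0,0,0],[0,0,0],[0,0,0],[0,0,0],[0,0,0]]'

```text
clock: 11.08
eef_pos: [0.4989, 0.4167, 0.1271]
ee_rot: [[-0.095, 0.995, 0.001], [0.995, 0.095, -0.0], [-0.0, 0.001, -1.0]]
contact_force: [0.9, 0.1, 0.7]
width: 0.0477
```

```bash
python3 - <<'E'
from h import *
im,d=snap('top');crop(im,40,310,120,310,'t6.png',2.7)
P=cloud('top',d);im=im.astype(int);V,U=np.mgrid[0:384,0:512]
def sel(u0,u1,v0,v1,z0,z1,f=lambda C:True):
    k=(U>=u0)&(U<u1)&(V>=v0)&(V<v1)&(d>0)&(P[...,2]>z0)&(P[...,2]<z1)&f(im)
    return P[k][:,:2]
print('off2',fitrect(sel(250,300,140,230,.074,.094,lambda C:C[...,0]<140),.165,.048,0))
print(robot.get_state()['eef_pos'],robot.get_state()['ee_rot'][:,1])
E
```

```text
off2 [array([603.2, -15.7]), np.float64(4.5), array([151.9,  41.7])]
[0.50367731 0.41981122 0.13650206] [0.99538764 0.0949966  0.01338245]
```

View pics/t6.png

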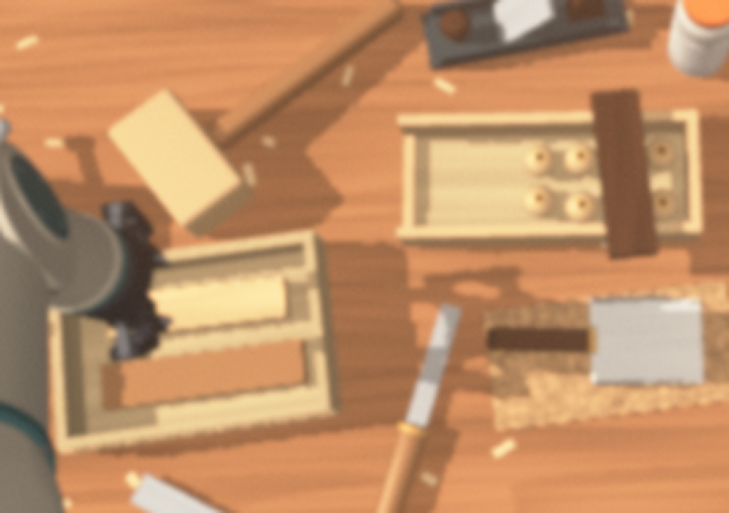

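jog_arm --hand '[48,85,85,85,85]' --dp '[[0,0,25],[10,-40,30],[20,-80,30],[30,-115,30],[35,-144,30]]' --turn '[[0,0,0.11],[0,0,0.22],[0,0,0.34],[0,0,0.45],[0,0,0.52]]'

```text
clock: 11.55
eef_pos: [0.5361, 0.2695, 0.1573]
ee_rot: [[-0.58, 0.815, 0.005], [0.815, 0.58, 0.0], [-0.003, 0.004, -1.0]]
contact_force: [0.5, -0.8, -0.6]
width: 0.085
```

jog_arm --hand '[85,85,85,85,85]' --dp '[[7,-29,0],[14,-58,0],[21,-87,0],[28,-115,0],[35,-144,0]]' --turn '[[0,0,0.11],[0,0,0.22],[0,0,0.34],[0,0,0.45],[0,0,0.52]]'

```text
clock: 11.97
eef_pos: [0.5699, 0.1272, 0.1568]
ee_rot: [[-0.909, 0.417, 0.004], [0.417, 0.909, 0.001], [-0.003, 0.002, -1.0]]
contact_force: [0.2, 0.2, -0.6]
width: 0.0849
```

jog_arm --hand '[85,85,85,85,85]' --dp '[[7,-29,0],[14,-58,0],[21,-87,0],[28,-115,-20],[34,-144,-45]]' --turn '[[0,0,0.11],[0,0,0.22],[0,0,0.34],[0,0,0.45],[0,0,0.522]]'

```text
clock: 12.38
eef_pos: [0.606, -0.0172, 0.1132]
ee_rot: [[-0.996, -0.091, 0.009], [-0.091, 0.996, -0.0], [-0.009, -0.001, -1.0]]
contact_force: [0.5, -0.2, 1.2]
width: 0.085
```

jog_arm --hand '[85,85,85,85,85]' --dp '[[0,0,0],[0,0,0],[0,0,0],[0,0,0],[0,0,0]]' --turn '[[0,0,0],[0,0,0],[0,0,0],[0,0,0],[0,0,0]]'

```text
clock: 12.8
eef_pos: [0.6029, -0.0132, 0.1115]
ee_rot: [[-0.996, -0.089, 0.002], [-0.089, 0.996, 0.001], [-0.002, 0.0, -1.0]]
contact_force: [0.1, -0.4, 0.4]
width: 0.0851
```

jog_arm --hand '[85,85,85,85,42]' --dp '[[0,-2,-25],[0,-2,-50],[0,-2,-57],[0,-2,-57],[0,-2,-57]]' --turn '[[0,0,0],[0,0,0],[0,0,0],[0,0,0],[0,0,0]]'

```text
clock: 13.22
eef_pos: [0.6024, -0.0161, 0.0539]
ee_rot: [[-0.996, -0.088, 0.0], [-0.088, 0.996, 0.0], [-0.0, 0.0, -1.0]]
contact_force: [1.1, 0.2, 0.4]
width: 0.0753
```

jog_arm --hand '[42,42,42,42,42]' --dp '[[0,0,0],[0,0,0],[0,0,0],[0,0,0],[0,0,15]]' --turn '[[0,0,0],[0,0,0],[0,0,0],[0,0,0],[0,0,0]]'

```text
clock: 13.63
eef_pos: [0.6007, -0.017, 0.0672]
ee_rot: [[-0.996, -0.087, -0.003], [-0.087, 0.996, -0.0], [0.003, 0.0, -1.0]]
contact_force: [-1.3, -1.3, -1.7]
width: 0.0472
```

jog_arm --hand '[42,42,42,42,42]' --dp '[[0,0,30],[0,0,60],[0,0,90],[0,0,100],[0,0,100]]' --turn '[[0,0,0],[0,0,0],[0,0,0],[0,0,0],[0,0,0]]'

```text
clock: 14.05
eef_pos: [0.6041, -0.0171, 0.1715]
ee_rot: [[-0.996, -0.087, 0.006], [-0.087, 0.996, -0.0], [-0.006, -0.001, -1.0]]
contact_force: [0.8, 0.3, -1.7]
width: 0.0474
```

jog_arm --hand '[42,42,42,42,42]' --dp '[[-9,29,0],[-18,58,0],[-27,87,0],[-36,115,0],[-47,143,0]]' --turn '[[0,0,-0.11],[0,0,-0.22],[0,0,-0.34],[0,0,-0.45],[0,0,-0.52]]'

```text
clock: 14.47
eef_pos: [0.5536, 0.1268, 0.1664]
ee_rot: [[-0.905, 0.425, -0.003], [0.425, 0.905, -0.001], [0.002, -0.002, -1.0]]
contact_force: [0.9, -0.2, -1.2]
width: 0.0475
```

jog_arm --hand '[42,42,42,42,42]' --dp '[[-9,29,0],[-18,58,0],[-27,87,0],[-36,115,0],[-47,143,0]]' --turn '[[0,0,-0.11],[0,0,-0.22],[0,0,-0.34],[0,0,-0.45],[0,0,-0.52]]'

```text
clock: 14.88
eef_pos: [0.5067, 0.2696, 0.1663]
ee_rot: [[-0.575, 0.818, -0.002], [0.818, 0.575, -0.002], [-0.001, -0.003, -1.0]]
contact_force: [-0.0, 0.3, -1.9]
width: 0.0474
```

jog_arm --hand '[42,42,42,42,42]' --dp '[[-9,29,0],[-18,58,0],[-27,87,0],[-36,115,0],[-46,144,0]]' --turn '[[0,0,-0.11],[0,0,-0.22],[0,0,-0.34],[0,0,-0.45],[0,0,-0.522]]'

```text
clock: 15.3
eef_pos: [0.4607, 0.4131, 0.1661]
ee_rot: [[-0.09, 0.996, -0.002], [0.996, 0.09, -0.003], [-0.003, -0.002, -1.0]]
contact_force: [1.3, 1.2, -2.0]
width: 0.0473
```

jog_arm --hand '[42,42,42,42,42]' --dp '[[0,0,-30],[0,0,-60],[0,0,-80],[0,0,-80],[0,0,-80]]' --turn '[[0,0,0],[0,0,0],[0,0,0],[0,0,0],[0,0,0]]'

```text
clock: 15.72
eef_pos: [0.4609, 0.4115, 0.0861]
ee_rot: [[-0.096, 0.995, -0.003], [0.995, 0.095, -0.004], [-0.004, -0.003, -1.0]]
contact_force: [0.6, 0.8, -0.3]
width: 0.0471
```

```bash
python3 - <<'E'
from h import *
im,d=snap('side');crop(im,80,330,30,250,'s7.png',2.7)
s=robot.get_state();print(s['eef_pos'],s['ee_rot'][:,1],s['joint_positions'])
E
```

```text
[0.46215082 0.41233585 0.08775692] [ 9.95454183e-01  9.52399963e-02 -5.58670986e-04] [-0.93993797  0.78156607  0.27480476  1.72869178 -0.30948577  0.6753539
 -0.40222097]
```

View pics/s7.png

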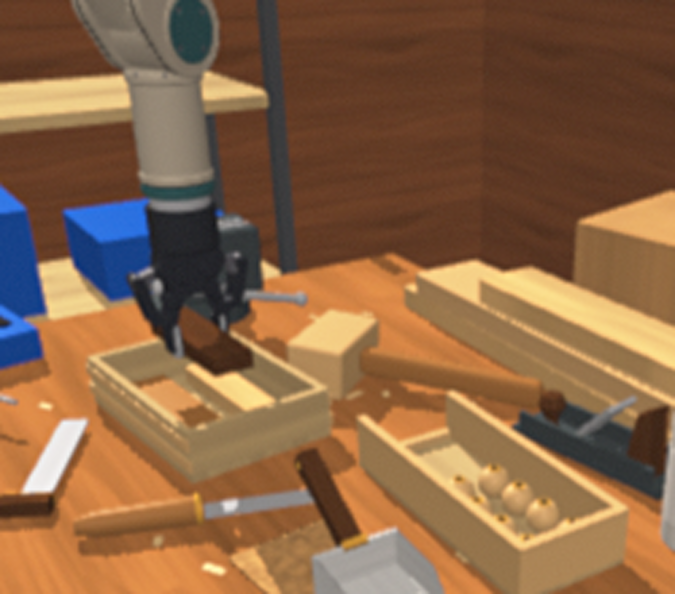

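jog_arm --hand '[42,42,42,42,58]' --dp '[[0,0,-20],[0,0,-40],[0,0,-50],[0,0,-52],[0,0,-52]]' --turn '[[0,0,0],[0,0,0],[0,0,0],[0,0,0],[0,0,0]]'

```text
clock: 16.18
eef_pos: [0.4625, 0.413, 0.0368]
ee_rot: [[-0.095, 0.995, 0.0], [0.995, 0.095, 0.0], [0.0, 0.001, -1.0]]
contact_force: [0.7, 0.4, 1.2]
width: 0.0573
```

jog_arm --hand '[58,58,58,58,70]' --dp '[[0,0,0],[0,0,0],[0,0,30],[0,0,70],[0,0,110]]' --turn '[[0,0,0],[0,0,0],[0,0,0],[0,0,0],[0,0,0]]'

```text
clock: 16.6
eef_pos: [0.4618, 0.4126, 0.1479]
ee_rot: [[-0.096, 0.995, -0.001], [0.995, 0.096, -0.001], [-0.001, -0.001, -1.0]]
contact_force: [1.0, 0.3, -0.2]
width: 0.0683
```

```bash
python3 - <<'E'
from h import *
im,d=snap('top','top8.png');np.savez('top8.npz',im=im,d=d)
im2,d2=snap('side');crop(im2,80,400,30,290,'s8.png',2.4);np.savez('side8.npz',im=im2,d=d2)
crop(im,40,310,120,310,'t8.png',2.7);crop(im,180,320,150,290,'t8b.png',4.2)
s=robot.get_state();print(s['eef_pos'])
E
```

```text
[0.46655643 0.41597518 0.15433515]
```

View pics/t8.png

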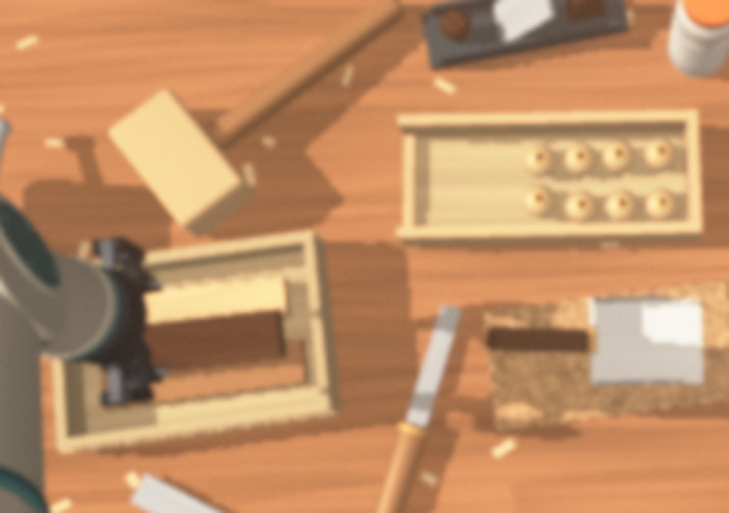

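View pics/t8b.png

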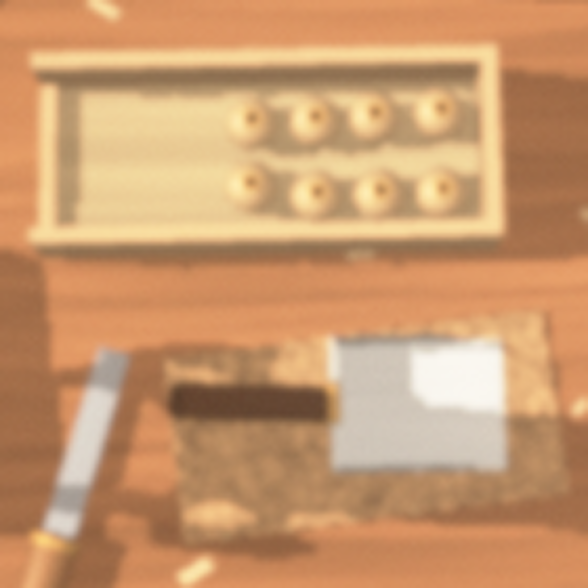

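View pics/s8.png

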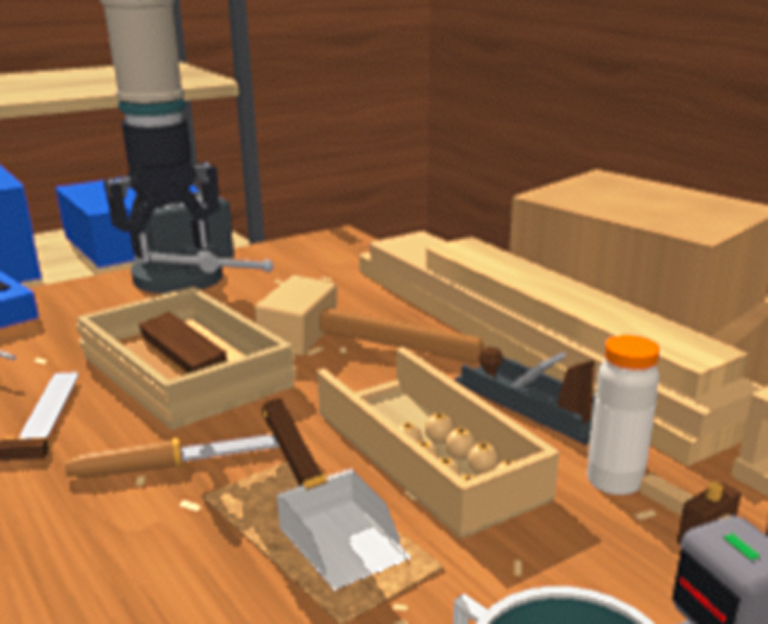

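```bash
python3 - <<'E'
from h import *
z=np.load('top8.npz');im,d=z['im'].astype(int),z['d'];P=cloud('top',d);V,U=np.mgrid[0:384,0:512]
k=(U>215)&(U<262)&(V>236)&(V<256)&(im.max(-1)<110)&(d>0)
Q=P[k];Q=Q[Q[:,2]>.035]
print(len(Q),Q.min(0),Q.max(0))
# line x vs y
for lo in np.arange(.02,.13,.015):
    q=Q[(Q[:,1]>lo)&(Q[:,1]<lo+.015)]
    if len(q): print(round(lo,3),len(q),np.round(np.r_[q[:,0].min(),q[:,0].max(),q[:,0].mean(),q[:,2].mean()],4))
p=np.polyfit(Q[:,1],Q[:,0],1);print('dx/dy',p,np.degrees(np.arctan(p[0])))
# pan: bright grey points; 
k=(U>255)&(U<306)&(V>225)&(V<266)&(im[...,0]-im[...,2]<30)&(im.min(-1)>130)
Q=np.array([onplane('top',u,v,.006) for v,u in zip(V[k],U[k])]);print('panfloor',fitrect(Q[:,:2],1,1,0,8))
Q2=P[k];print('low',fitrect(Q2[Q2[:,2]<.012][:,:2],1,1,0,8))
top=Q2[Q2[:,2]>.03];print('backwall',top[:,:2].mean(0),fitrect(top[:,:2],1,1,0,8))
# mat
k=(U>212)&(U<322)&(V>220)&(V<282)&(P[...,2]<.015)&(im[...,0]>120)&(im[...,2]>80)
# knobs
for b in ['knob1']:
    for q in robot.find_in('top',b): 
        u,v=np.array(q['location'])*[512,384];print(np.round([u,v]),round(q['score'],2),np.round(onplane('top',u,v,.022)*1000))
k=(U>185)&(U<305)&(V>160)&(V<212)&(P[...,2]>.055)
Q=P[k][:,:2];print('tray',fitrect(Q,1,1,89,6))
# knob blobs by height
m=((U>195)&(U<298)&(V>166)&(V<204)&(P[...,2]>.028)&(P[...,2]<.05)).astype(np.uint8)
n,l,st,c=cv2.connectedComponentsWithStats(m)
for i in range(1,n):
    if st[i,4]>10: print(np.round(c[i]),st[i,4],np.round(np.median(P[l==i],0)*1000))
E
```

```text
209 [0.43706024 0.02860618 0.04831335] [0.45448524 0.11787988 0.10327087]
0.02 16 [0.4371 0.45   0.4442 0.0521]
0.035 31 [0.4394 0.4523 0.4448 0.0586]
0.05 35 [0.4392 0.4523 0.4459 0.067 ]
0.065 33 [0.4392 0.4522 0.4457 0.0754]
0.08 39 [0.4388 0.4521 0.4454 0.084 ]
0.095 36 [0.4389 0.4545 0.4458 0.0926]
0.11 19 [0.4389 0.4544 0.4468 0.0945]
dx/dy [0.01887064 0.4441308 ] 1.081079827883607
panfloor [array([446.7, -34.6]), np.float64(-4.0), array([75.5, 97.3])]
low [array([446.8, -34.9]), np.float64(0.5), array([73.7, 97.7])]
backwall [ 0.39096678 -0.00864966] [array([376.9, -10.2]), np.float64(2.0), array([58.9, 81.2])]
[272. 197.] 0.65 [579. -19.  22.]
[284. 177.] 0.62 [634. -56.  22.]
[255. 195.] 0.61 [588.  27.  22.]
[238. 193.] 0.46 [595.  74.  22.]
[270. 242.] 0.32 [456. -10.  22.]
tray [array([611.9,  55.5]), np.float64(89.0), array([287.9, 123.6])]
[218. 167.] 58 [666. 129.  34.]
[268. 177.] 95 [634. -12.  36.]
[284. 176.] 93 [634. -55.  35.]
[239. 178.] 102 [632.  68.  34.]
[254. 178.] 93 [632.  27.  35.]
[294. 190.] 14 [595. -80.  38.]
[239. 193.] 100 [591.  70.  36.]
[284. 195.] 100 [582. -54.  35.]
[255. 195.] 103 [583.  27.  35.]
[270. 195.] 102 [582. -13.  35.]
```

jog_arm --hand '[60,60,60,60,60]' --dp '[[-2,-30,20],[-4,-70,20],[-6,-105,20],[-8,-140,20],[-9,-174,20]]' --turn '[[0,0,0],[0,0,-0.03],[0,0,-0.06],[0,0,-0.09],[0,0,-0.09]]'

```text
clock: 17.17
eef_pos: [0.4521, 0.2371, 0.1663]
ee_rot: [[-0.005, 1.0, -0.001], [1.0, 0.005, -0.0], [-0.0, -0.001, -1.0]]
contact_force: [0.2, -1.0, 0.3]
width: 0.0601
```

jog_arm --hand '[60,60,60,60,60]' --dp '[[-2,-35,0],[-4,-70,0],[-6,-105,0],[-8,-140,-10],[-8,-174,-20]]' --turn '[[0,0,0],[0,0,0],[0,0,0],[0,0,0],[0,0,0]]'

```text
clock: 17.58
eef_pos: [0.4445, 0.0635, 0.1465]
ee_rot: [[-0.006, 1.0, 0.001], [1.0, 0.006, 0.0], [0.0, 0.001, -1.0]]
contact_force: [0.7, -0.4, 0.4]
width: 0.0601
```

jog_arm --hand '[60,60,60,60,60]' --dp '[[0,0,-15],[0,0,-30],[0,0,-30],[0,0,-30],[0,0,-30]]' --turn '[[0,0,0],[0,0,0],[0,0,0],[0,0,0],[0,0,0]]'

```text
clock: 18.0
eef_pos: [0.4452, 0.0653, 0.1167]
ee_rot: [[-0.007, 1.0, 0.0], [1.0, 0.007, 0.0], [0.0, 0.0, -1.0]]
contact_force: [0.7, -0.9, 0.3]
width: 0.0601
```

jog_arm --hand '[60,60,60,60,60]' --dp '[[0,0,-20],[0,0,-50],[0,0,-70],[0,0,-77],[0,0,-77]]' --turn '[[0,0,0],[0,0,0],[0,0,0],[0,0,0],[0,0,0]]'

```text
clock: 18.42
eef_pos: [0.4446, 0.0655, 0.0385]
ee_rot: [[-0.007, 1.0, -0.002], [1.0, 0.007, -0.0], [-0.0, -0.002, -1.0]]
contact_force: [-1.0, 0.1, 0.1]
width: 0.0597
```

```bash
python3 - <<'E'
from h import *
im2,d2=snap('side');crop(im2,120,330,130,290,'s9.png',3.5)
s=robot.get_state();print(s['eef_pos'],s['contact_force'])
E
```

```text
[0.44510679 0.06543087 0.03930772] [0.18195224 0.30267214 0.16700123]
```

View pics/s9.png

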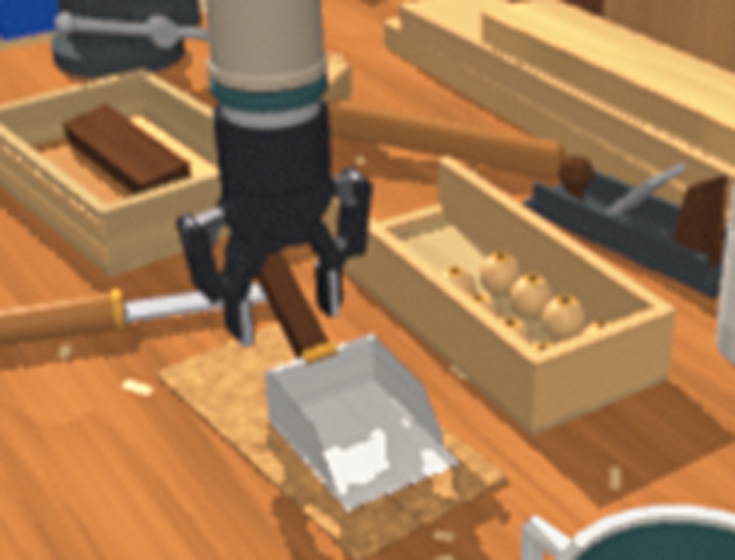

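Fingers straddle the handle at its middle. Close with a firm grip and lift.

jog_arm --hand '[15,15,15,15,15]' --dp '[[0,0,0],[0,0,0],[0,0,0],[0,0,0],[0,0,0]]' --turn '[[0,0,0],[0,0,0],[0,0,0],[0,0,0],[0,0,0]]' --squeeze 100

```text
clock: 18.88
eef_pos: [0.4461, 0.0653, 0.0404]
ee_rot: [[-0.006, 1.0, 0.003], [1.0, 0.006, 0.001], [0.001, 0.003, -1.0]]
contact_force: [0.1, 2.1, 6.5]
width: 0.0204
```

jog_arm --hand '[15,15,15,15,15]' --dp '[[0,0,0],[0,0,0],[0,0,20],[0,0,50],[0,0,80]]' --turn '[[0,0,0],[0,0,0],[0,0,0],[0,0,0],[0,0,0]]'

```text
clock: 19.3
eef_pos: [0.4441, 0.0648, 0.12]
ee_rot: [[-0.006, 1.0, -0.002], [1.0, 0.006, -0.0], [-0.0, -0.002, -1.0]]
contact_force: [1.3, 0.8, -2.6]
width: 0.0206
```

jog_arm --hand '[15,15,15,15,15]' --dp '[[0,0,35],[0,0,60],[0,0,60],[0,0,60],[0,0,60]]' --turn '[[0,0,0],[0,0,0],[0,0,0],[0,0,0],[0,0,0]]'

```text
clock: 19.72
eef_pos: [0.4442, 0.0652, 0.1788]
ee_rot: [[-0.006, 1.0, -0.001], [1.0, 0.006, 0.0], [0.0, -0.001, -1.0]]
contact_force: [0.1, 0.3, -2.8]
width: 0.0205
```

```bash
python3 - <<'E'
from h import *
im2,d2=snap('side');crop(im2,120,330,100,280,'s10.png',3.3)
im,d=snap('top');crop(im,180,320,150,290,'t10.png',4.2);np.savez('top10.npz',im=im,d=d)
s=robot.get_state();print(s['eef_pos'],s['contact_force'],s['wrist_torque'],s['width'])
E
```

```text
[0.4438394  0.06491824 0.17806023] [-0.42141411 -0.30648354 -3.20660201] [0.13939146 0.05548759 0.02816757] 0.0205144942901114
```

View pics/s10.png

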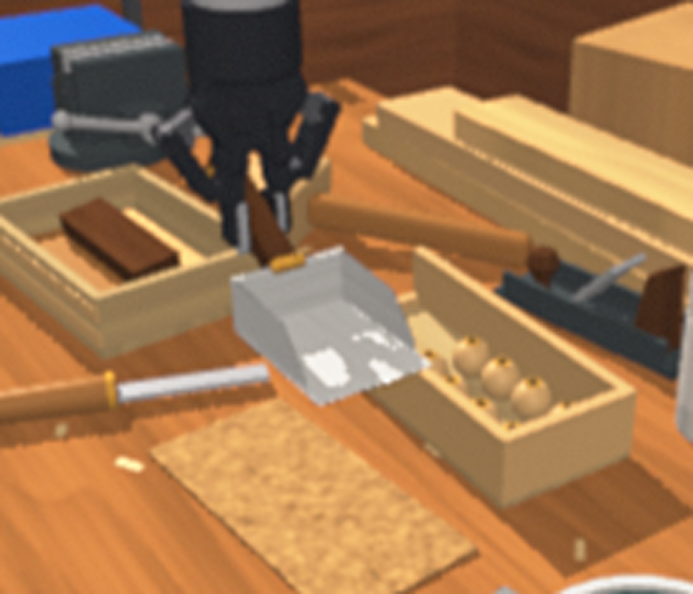

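View pics/t10.png

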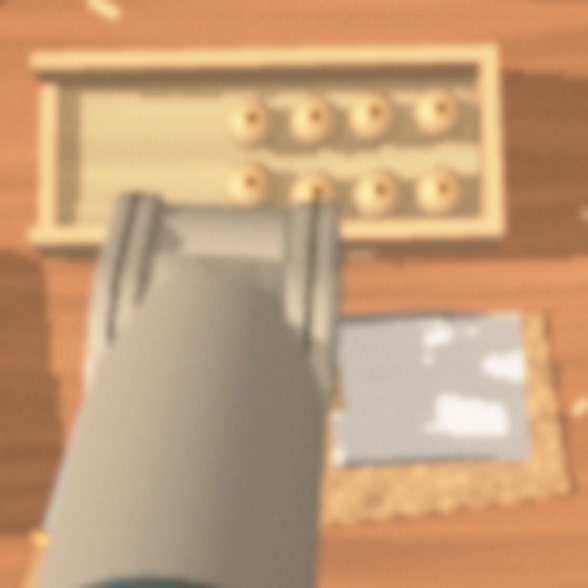

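```bash
python3 - <<'E'
from h import *
z=np.load('top10.npz');im,d=z['im'].astype(int),z['d'];P=cloud('top',d);V,U=np.mgrid[0:384,0:512]
k=(U>268)&(U<300)&(V>229)&(V<256)&(d>0)
Q=P[k];A=np.c_[Q[:,:2],np.ones(len(Q))]
for _ in range(3):
    s=np.linalg.lstsq(A,Q[:,2],rcond=None)[0];r=np.abs(A@s-Q[:,2]);m=r<.006;A,Q=A[m],Q[m]
print(s,len(Q),'slope deg x,y',np.degrees(np.arctan(s[:2])),'z at origin',s@[.446,-.035,1])
k=(P[...,2]>.12)&(P[...,2]<.16)&(U>255)&(U<312)&(V>222)&(V<266)
print(fitrect(P[k][:,:2],1,1,0,6))
E
```

```text
[-0.0072682   0.00902676  0.14742587] 805 slope deg x,y [-0.41642999  0.51718107] z at origin 0.1438683151825143
[array([445.4, -35.1]), np.float64(-0.5), array([ 76.6, 101. ])]
```

jog_arm --hand '[15,15,15,15,15]' --dp '[[17,17,0],[34,34,0],[51,51,0],[68,68,0],[85,85,0]]' --turn '[[0,0,-0.009],[0,0,-0.009],[0,0,-0.009],[0,0,-0.009],[0,0,-0.009]]'

```text
clock: 20.23
eef_pos: [0.5298, 0.1505, 0.1775]
ee_rot: [[0.003, 1.0, -0.003], [1.0, -0.003, -0.001], [-0.001, -0.003, -1.0]]
contact_force: [0.0, -0.7, -1.5]
width: 0.0206
```

jog_arm --hand '[15,15,15,15,15]' --dp '[[20,20,0],[40,40,0],[60,60,0],[80,80,0],[86,85,0]]' --turn '[[0,0,0],[0,0,0],[0,0,0],[0,0,0],[0,0,0]]'

```text
clock: 20.65
eef_pos: [0.6176, 0.2393, 0.1767]
ee_rot: [[-0.001, 1.0, -0.0], [1.0, 0.001, 0.002], [0.002, -0.0, -1.0]]
contact_force: [1.2, 0.2, -3.4]
width: 0.0204
```

jog_arm --hand '[15,15,15,15,15]' --dp '[[0,0,-20],[0,0,-50],[0,0,-75],[0,0,-90],[0,0,-95]]' --turn '[[0,0,0],[0,0,0],[0,0,0],[0,0,0],[0,0,0]]'

```text
clock: 21.07
eef_pos: [0.6126, 0.2335, 0.0792]
ee_rot: [[0.004, 1.0, -0.008], [1.0, -0.004, -0.003], [-0.003, -0.008, -1.0]]
contact_force: [0.4, 0.2, -2.3]
width: 0.0206
```

```bash
python3 - <<'E'
from h import *
im2,d2=snap('side');crop(im2,120,330,80,260,'s11.png',3.3)
im,d=snap('top');crop(im,140,320,100,240,'t11.png',4.2);np.savez('top11.npz',im=im,d=d)
s=robot.get_state();print(s['eef_pos'],s['ee_rot'],s['contact_force'],s['wrist_torque'])
E
```

```text
[0.61458596 0.2339842  0.08196804] [[ 0.00371877  0.99998408 -0.00424358]
 [ 0.99999152 -0.00372623 -0.00175173]
 [-0.00176751 -0.00423703 -0.99998946]] [ 0.74942125  0.33414284 -1.26686118] [ 0.12075708  0.00909752 -0.05459599]
```

View pics/s11.png

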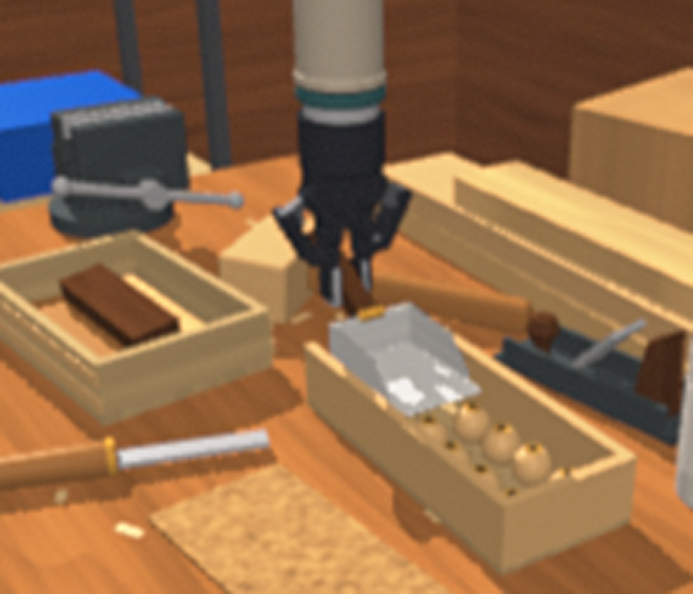

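View pics/t11.png

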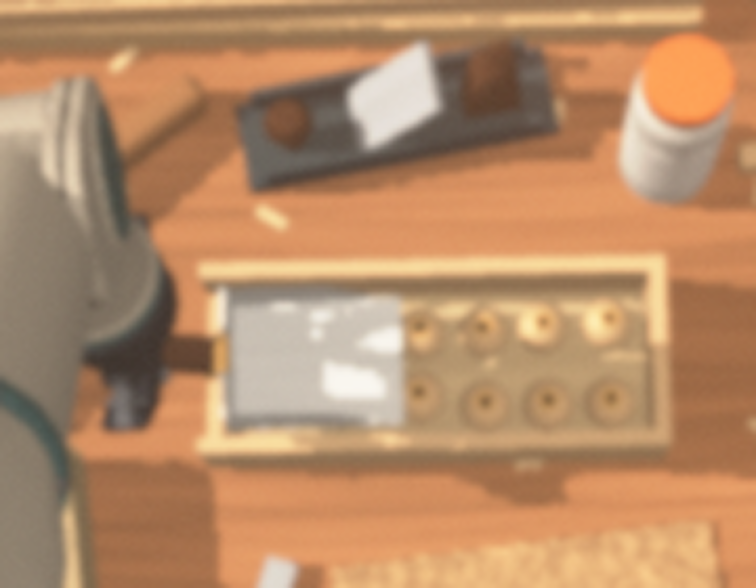

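jog_arm --hand '[15,15,15,15,15]' --dp '[[0,3,-15],[0,3,-28],[0,3,-36],[0,3,-39],[0,3,-40]]' --turn '[[0,0,0],[0,0,0],[0,0,0],[0,0,0],[0,0,0]]'

```text
clock: 21.58
eef_pos: [0.6154, 0.2377, 0.0433]
ee_rot: [[0.003, 1.0, -0.002], [1.0, -0.003, -0.001], [-0.001, -0.002, -1.0]]
contact_force: [-0.7, 0.1, -1.6]
width: 0.0206
```

```bash
python3 - <<'E'
from h import *
im2,d2=snap('side');crop(im2,120,330,80,260,'s12.png',3.3)
im,d=snap('top');crop(im,140,320,100,240,'t12.png',4.2);np.savez('top12.npz',im=im,d=d)
s=robot.get_state();print(s['eef_pos'],s['contact_force'],s['wrist_torque'])
E
```

```text
[0.61623953 0.23785029 0.04433964] [-0.8624164  -0.65715115 -2.39544614] [ 0.09263372 -0.03595263 -0.01821864]
```

View pics/t12.png

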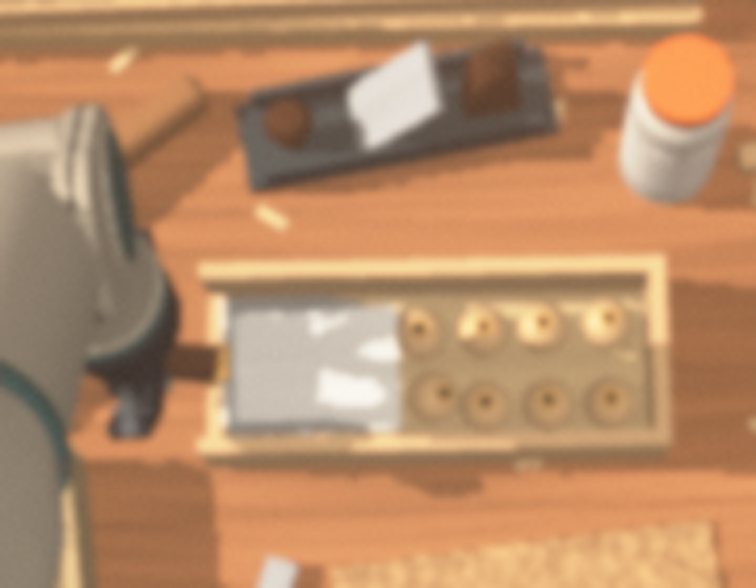

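jog_arm --hand '[15,15,15,15,15]' --dp '[[-2,0,-1],[-2,0,-2],[-2,0,-3],[-2,0,-3],[-2,0,-3]]' --turn '[[0.01,0,-0.008],[0.01,0,-0.008],[0.01,0,-0.008],[0.01,0,-0.008],[0.01,0,-0.008]]'

```text
clock: 22.1
eef_pos: [0.6143, 0.238, 0.042]
ee_rot: [[0.011, 1.0, 0.001], [1.0, -0.011, 0.01], [0.01, 0.001, -1.0]]
contact_force: [-1.3, 0.5, 2.9]
width: 0.0207
```

jog_arm --hand '[15,15,15,15,15]' --dp '[[0,-10,0],[0,-22,0],[-1,-35,0],[-1,-48,0],[-1,-60,0]]' --turn '[[0,0,0],[0,0,0],[0,0,0],[0,0,0],[0,0,0]]'

```text
clock: 22.52
eef_pos: [0.6134, 0.1762, 0.0417]
ee_rot: [[0.012, 1.0, 0.001], [1.0, -0.012, 0.01], [0.01, 0.001, -1.0]]
contact_force: [0.2, 4.2, 4.8]
width: 0.0203
```

```bash
python3 - <<'E'
from h import *
im,d=snap('top');crop(im,140,320,100,240,'t13.png',4.2)
s=robot.get_state();print(s['eef_pos'],s['contact_force'],s['wrist_torque'])
E
```

```text
[0.61360742 0.17210034 0.04169011] [-0.36541955 -0.36886836  3.24125971] [-0.16029099 -0.21802784  0.19660338]
```

View pics/t13.png

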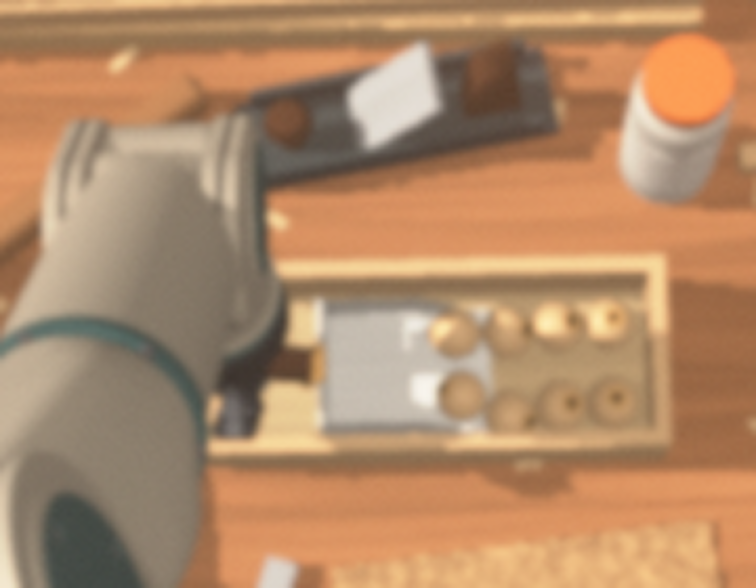

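jog_arm --hand '[15,15,15,15,15]' --dp '[[0,-10,0],[0,-22,0],[-1,-35,0],[-1,-48,0],[-1,-58,0]]' --turn '[[0,0,0],[0,0,0],[0,0,0],[0,0,0],[0,0,0]]'

```text
clock: 22.98
eef_pos: [0.6123, 0.1194, 0.0417]
ee_rot: [[0.011, 1.0, 0.001], [1.0, -0.011, 0.011], [0.011, 0.001, -1.0]]
contact_force: [-0.7, 3.9, 4.5]
width: 0.0205
```

```bash
python3 - <<'E'
from h import *
im,d=snap('top');crop(im,140,320,100,240,'t14.png',4.2)
s=robot.get_state();print(s['eef_pos'],s['contact_force'],s['wrist_torque'])
E
```

```text
[0.61241598 0.11638472 0.04169036] [0.5680162  1.83781216 3.2291458 ] [ 0.04196956 -0.19211706  0.05682834]
```

View pics/t14.png

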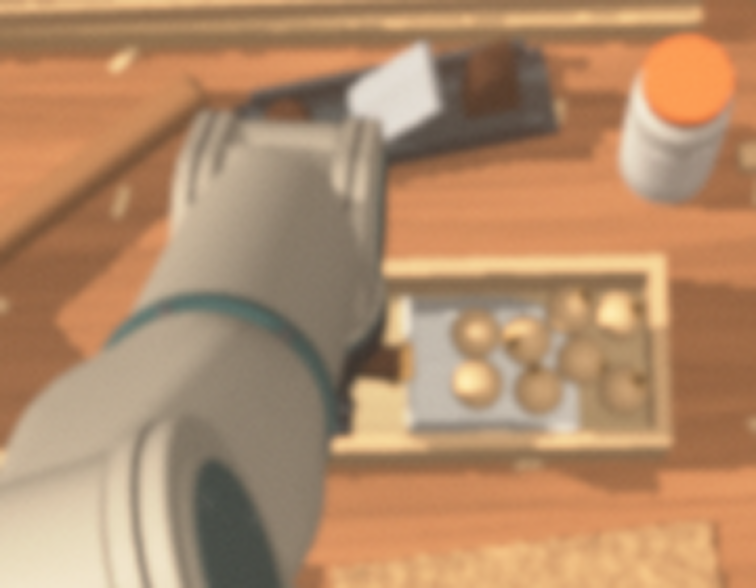

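jog_arm --hand '[15,15,15,15,15]' --dp '[[0,0,0],[0,3,0],[0,6,0],[0,8,4],[0,8,8]]' --turn '[[-0.06,0,0],[-0.14,0,0],[-0.22,0,0],[-0.26,0,0],[-0.26,0,0]]'

```text
clock: 23.45
eef_pos: [0.6099, 0.1323, 0.0466]
ee_rot: [[0.004, 1.0, -0.003], [0.969, -0.005, -0.248], [-0.248, -0.002, -0.969]]
contact_force: [0.0, 2.2, -3.3]
width: 0.0209
```

```bash
python3 - <<'E'
from h import *
im,d=snap('top');crop(im,140,320,100,240,'t15.png',4.2)
im,d=snap('side');crop(im,120,330,80,260,'s15.png',3.3)
s=robot.get_state();print(s['eef_pos'],s['contact_force'],s['wrist_torque'],s['joint_positions'])
E
```

```text
[0.61151987 0.12761462 0.04884005] [ 0.26564627  0.87699441 -1.87265196] [ 0.6827672  -0.0420214   0.08069662] [-0.65834961  0.92668931  0.48914957  1.66568922 -0.23017067  0.70974368
 -0.16040102]
```

View pics/t15.png

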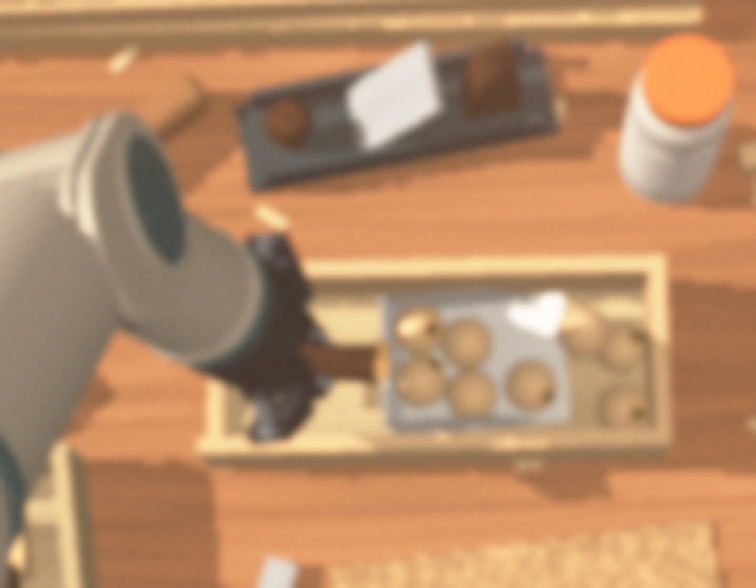

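View pics/s15.png

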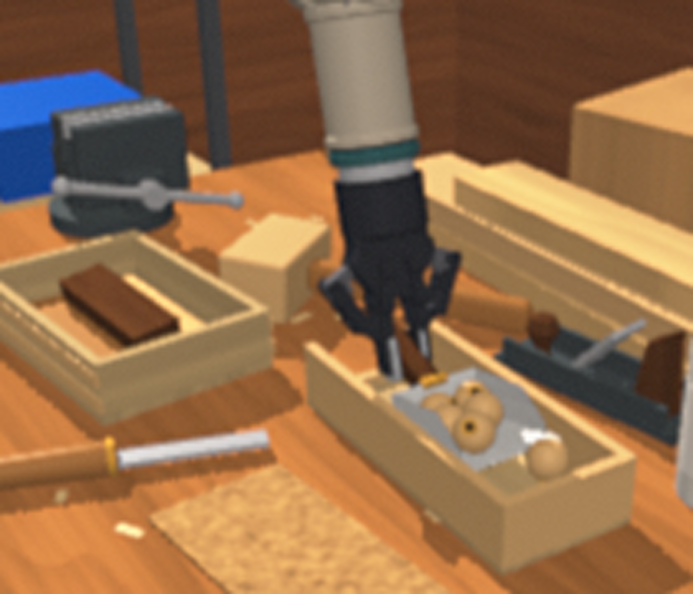

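jog_arm --hand '[15,15,15,15,15]' --dp '[[0,0,8],[0,0,22],[0,0,42],[0,0,66],[0,0,92]]' --turn '[[0,0,0],[0,0,0],[0,0,0],[0,0,0],[0,0,0]]'

```text
clock: 23.97
eef_pos: [0.6118, 0.1256, 0.1433]
ee_rot: [[0.014, 1.0, -0.001], [0.969, -0.014, -0.247], [-0.247, 0.002, -0.969]]
contact_force: [0.7, 0.0, -2.5]
width: 0.0204
```

jog_arm --hand '[15,15,15,15,15]' --dp '[[-2,-5,22],[-8,-14,40],[-18,-30,50],[-30,-50,55],[-43,-75,57]]' --turn '[[0,0,0],[0,0,0],[0,0,0],[0,0,0],[0,0,0]]'

```text
clock: 24.38
eef_pos: [0.5695, 0.0517, 0.2009]
ee_rot: [[0.013, 1.0, 0.003], [0.969, -0.012, -0.245], [-0.245, 0.006, -0.97]]
contact_force: [0.9, -0.4, -2.7]
width: 0.0206
```

jog_arm --hand '[15,15,15,15,15]' --dp '[[-14,-26,0],[-29,-53,0],[-44,-80,0],[-60,-107,0],[-74,-130,0]]' --turn '[[0,0,0],[0,0,0],[0,0,0],[0,0,0],[0,0,0]]'

```text
clock: 24.8
eef_pos: [0.4929, -0.0808, 0.1998]
ee_rot: [[0.016, 1.0, -0.0], [0.969, -0.016, -0.247], [-0.247, 0.004, -0.969]]
contact_force: [0.8, -1.2, -2.9]
width: 0.0204
```

```bash
python3 - <<'E'
from h import *
im,d=snap('top');crop(im,180,440,100,290,'t16.png',3);np.savez('top16.npz',im=im,d=d)
im,d=snap('side');crop(im,150,420,80,300,'s16.png',2.7)
s=robot.get_state();print(s['eef_pos'],s['contact_force'],s['wrist_torque'],s['joint_positions'])
E
```

```text
[ 0.49042101 -0.08372337  0.20020277] [-0.55542975 -0.36278014 -2.439239  ] [ 0.57175505  0.01587597 -0.02462267] [-0.47658667  0.5326648   0.60827941  2.00718012 -0.07057467  0.67372576
  0.09403989]
```

View pics/t16.png

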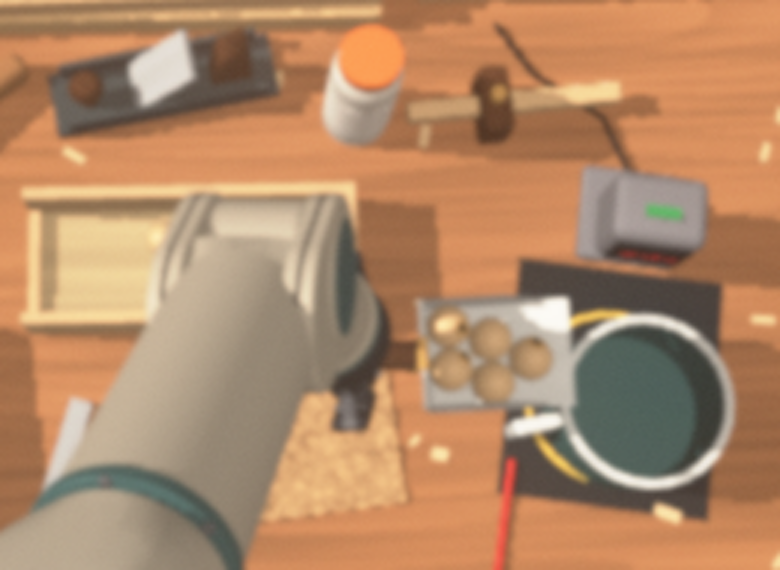

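View pics/s16.png

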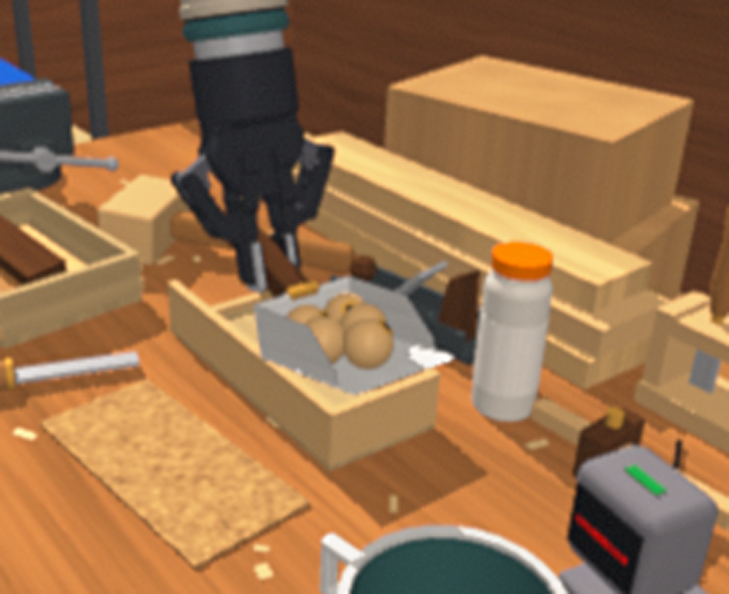

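```bash
cat >> h.py <<'E'
def rim(im,d,u0=345,u1=450,v0=185,v1=285):
    P=cloud('top',d);V,U=np.mgrid[0:384,0:512]
    k=(U>u0)&(U<u1)&(V>v0)&(V<v1)&(d>0)&(P[...,2]>.078)&(P[...,2]<.095)&(im.min(-1)>130)
    x,y=P[k][:,0],P[k][:,1]
    for _ in range(4):
        s=np.linalg.lstsq(np.c_[2*x,2*y,np.ones(len(x))],x*x+y*y,rcond=None)[0];r=np.sqrt(s[2]+s[0]**2+s[1]**2)
        e=np.abs(np.hypot(x-s[0],y-s[1])-r);m=e<.007;x,y=x[m],y[m]
    return s[:2]*1000,r*1000,len(x)
E
python3 - <<'E'
from h import *
for f in ['top0','top8','top16']:
    z=np.load(f+'.npz');print(f,rim(z['im'],z['d']))
E
```

```text
top0 (array([ 462.77140125, -327.65874226]), np.float64(70.31024688652784), 510)
top8 (array([ 462.83364211, -327.65423983]), np.float64(70.33003838108195), 516)
top16 (array([ 462.70775488, -328.27771361]), np.float64(70.48659361768327), 419)
```

jog_arm --hand '[15,15,15,15,15]' --dp '[[-4,-8,-5],[-11,-22,-18],[-19,-37,-30],[-24,-47,-38],[-26,-50,-40]]' --turn '[[0,0,0],[0,0,0],[0,0,0],[0,0,0],[0,0,0]]'

```text
clock: 25.32
eef_pos: [0.4671, -0.129, 0.1577]
ee_rot: [[0.014, 1.0, -0.003], [0.969, -0.014, -0.248], [-0.248, 0.001, -0.969]]
contact_force: [-0.5, -0.1, -2.4]
width: 0.0207
```

jog_arm --hand '[15,15,15,15,15]' --dp '[[0,-2,-6],[0,-4,-10],[0,-9,4],[0,-17,20],[0,-26,37]]' --turn '[[0.12,0,0],[0.24,0,0],[0.36,0,0],[0.48,0,0],[0.6,0,0]]'

```text
clock: 25.73
eef_pos: [0.4702, -0.1529, 0.1977]
ee_rot: [[0.007, 1.0, 0.004], [0.952, -0.008, 0.306], [0.306, 0.001, -0.952]]
contact_force: [0.2, -0.3, -4.4]
width: 0.0208
```

```bash
python3 - <<'E'
from h import *
im,d=snap('top');crop(im,180,440,100,290,'t17.png',3);np.savez('top17.npz',im=im,d=d)
im,d=snap('side');crop(im,150,420,80,380,'s17.png',2)
s=robot.get_state();print(s['eef_pos'],s['contact_force'],s['wrist_torque'],s['joint_positions'])
E
```

```text
[ 0.46945169 -0.16575574  0.19708445] [-0.14414014 -0.58046261 -3.7534366 ] [-0.43312186  0.01396974 -0.01975259] [ 0.39051584  0.53561195  0.11921056  1.88764626 -0.42158751  0.90365055
  0.76234176]
```

View pics/t17.png

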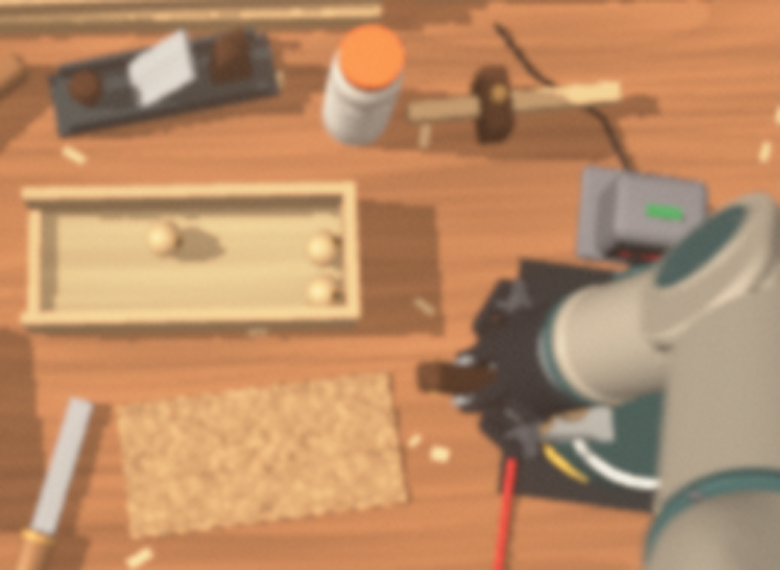

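View pics/s17.png

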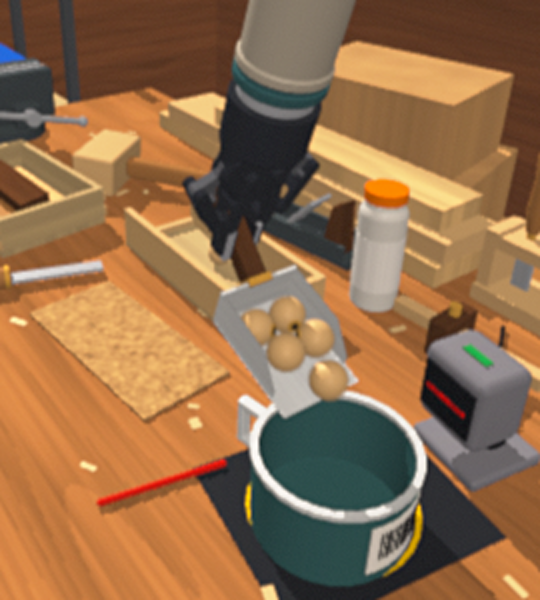

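jog_arm --hand '[15,15,15,15,15]' --dp '[[-2,0,0],[-4,0,0],[-5,-4,6],[-5,-13,18],[-5,-22,30]]' --turn '[[0,0,0],[0,0,0],[0.07,0,0],[0.17,0,0],[0.27,0,0]]'

```text
clock: 26.25
eef_pos: [0.4648, -0.1712, 0.2265]
ee_rot: [[0.004, 1.0, -0.004], [0.837, -0.001, 0.547], [0.547, -0.005, -0.837]]
contact_force: [0.8, 0.3, -2.6]
width: 0.0204
```

jog_arm --hand '[15,15,15,15,15]' --dp '[[0,-10,7],[0,-20,14],[0,-25,18],[0,-25,18],[0,-25,18]]' --turn '[[0.1,0,0],[0.18,0,0],[0.2,0,0],[0.2,0,0],[0.2,0,0]]'

```text
clock: 26.67
eef_pos: [0.4645, -0.198, 0.2427]
ee_rot: [[0.009, 1.0, -0.003], [0.715, -0.004, 0.699], [0.699, -0.009, -0.715]]
contact_force: [-0.5, 1.3, -2.4]
width: 0.0205
```

```bash
python3 - <<'E'
from h import *
im,d=snap('side');crop(im,150,420,80,380,'s18.png',2)
s=robot.get_state();print(s['eef_pos'],s['contact_force'],s['wrist_torque'],s['joint_positions'])
E
```

```text
[ 0.46459267 -0.19727847  0.24322406] [-0.03962555  1.14799115 -2.2349108 ] [-0.97570929 -0.01989222  0.00133156] [ 0.7067667   0.71499342  0.01487542  1.62283946 -0.56845814  1.41119974
  0.98578926]
```

View pics/s18.png

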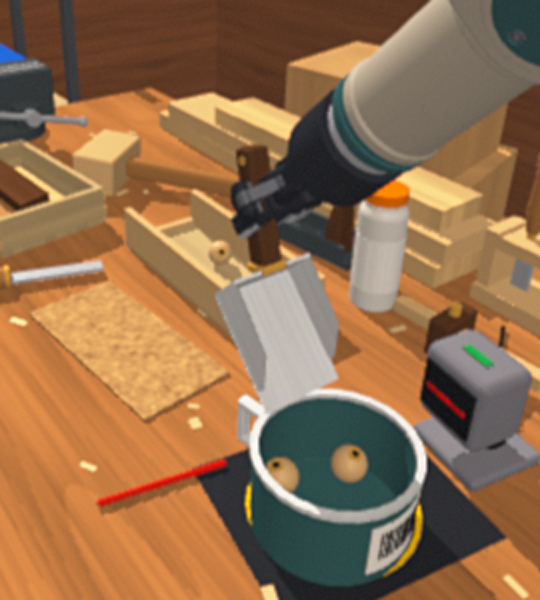

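jog_arm --hand '[15,15,15,15,15]' --dp '[[0,10,10],[0,25,15],[0,45,15],[0,70,10],[5,100,0]]' --turn '[[-0.12,0,0],[-0.24,0,0],[-0.36,0,0],[-0.48,0,0],[-0.6,0,0]]'

```text
clock: 27.13
eef_pos: [0.4688, -0.0996, 0.2458]
ee_rot: [[0.009, 1.0, 0.005], [0.985, -0.01, 0.174], [0.174, 0.003, -0.985]]
contact_force: [1.2, 0.8, -2.8]
width: 0.0203
```

jog_arm --hand '[15,15,15,15,15]' --dp '[[10,35,0],[25,70,0],[40,105,-10],[55,140,-20],[65,165,-30]]' --turn '[[-0.06,0,0],[-0.06,0,0],[-0.06,0,0],[-0.06,0,0],[-0.06,0,0]]'

```text
clock: 27.55
eef_pos: [0.5333, 0.071, 0.2143]
ee_rot: [[0.003, 1.0, -0.0], [0.992, -0.003, 0.123], [0.123, -0.001, -0.992]]
contact_force: [1.6, -0.7, -2.1]
width: 0.0208
```

jog_arm --hand '[15,15,15,15,15]' --dp '[[15,35,0],[35,70,-10],[55,110,-20],[72,140,-30],[80,165,-40]]' --turn '[[0,0,0],[0,0,0],[0,0,0],[0,0,0],[0,0,0]]'

```text
clock: 27.97
eef_pos: [0.6132, 0.236, 0.1739]
ee_rot: [[0.004, 1.0, -0.0], [0.992, -0.004, 0.124], [0.124, -0.001, -0.992]]
contact_force: [1.4, -0.3, -1.7]
width: 0.0206
```

```bash
python3 - <<'E'
from h import *
im,d=snap('top');crop(im,140,440,100,290,'t19.png',2.6);np.savez('top19.npz',im=im,d=d);print(rim(im,d))
im2,d2=snap('side');crop(im2,80,420,80,380,'s19.png',2)
P=cloud('top',d);V,U=np.mgrid[0:384,0:512]
m=((U>195)&(U<298)&(V>168)&(V<204)&(P[...,2]>.026)&(P[...,2]<.05)).astype(np.uint8)
n,l,st,c=cv2.connectedComponentsWithStats(m)
for i in range(1,n):
    if st[i,4]>30: print(np.round(c[i]),st[i,4],np.round(np.median(P[l==i],0)*1000))
s=robot.get_state();print(s['eef_pos'],s['ee_rot'])
E
```

```text
(array([ 462.6783312 , -327.87058998]), np.float64(70.34982711801412), 456)
[235. 179.] 96 [632.  80.  35.]
[288. 182.] 118 [616. -65.  36.]
[288. 196.] 112 [577. -63.  34.]
[0.61014304 0.23895373 0.17198691] [[-6.75376780e-04  9.99981410e-01 -6.05997893e-03]
 [ 9.92142936e-01  1.42820859e-03  1.25101381e-01]
 [ 1.25107711e-01 -5.92787472e-03 -9.92125456e-01]]
```

View pics/t19.png

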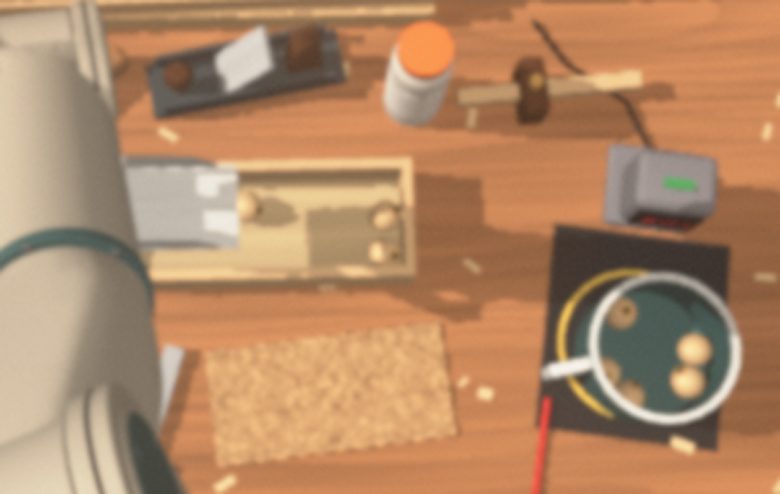

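View pics/s19.png

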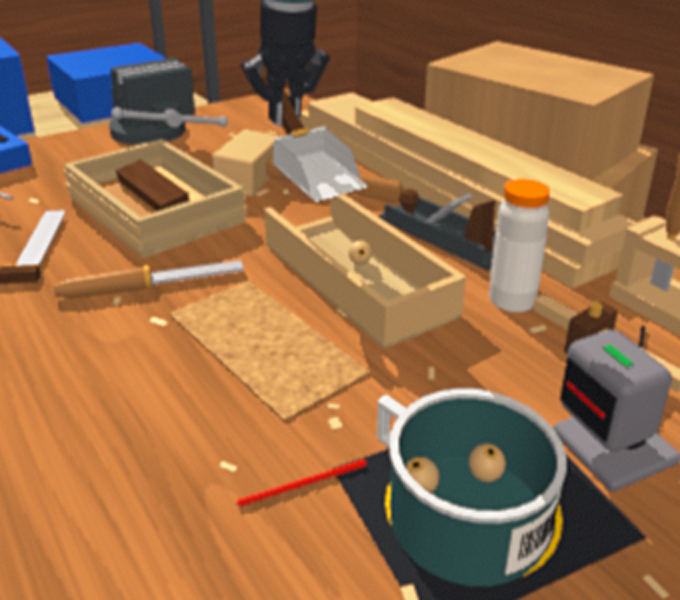

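jog_arm --hand '[15,15,15,15,15]' --dp '[[1,5,-25],[2,10,-55],[2,10,-80],[2,10,-85],[2,10,-85]]' --turn '[[0,0,-0.012],[0,0,-0.012],[0,0,-0.012],[0,0,-0.012],[0,0,-0.012]]'

```text
clock: 28.48
eef_pos: [0.6135, 0.2401, 0.0882]
ee_rot: [[0.021, 1.0, -0.003], [0.993, -0.02, 0.12], [0.12, -0.005, -0.993]]
contact_force: [0.0, 0.1, -1.5]
width: 0.0203
```

jog_arm --hand '[15,15]' --dp '[[0,0,0],[0,0,0]]' --turn '[[0,0,0],[0,0,0]]'

```text
clock: 28.65
eef_pos: [0.6164, 0.2386, 0.0906]
ee_rot: [[0.023, 1.0, 0.003], [0.992, -0.023, 0.121], [0.121, -0.0, -0.993]]
contact_force: [0.2, -0.3, -1.6]
width: 0.0207
```

jog_arm --hand '[15,15,15,15,15]' --dp '[[-1,9,-5],[-1,9,-15],[-1,9,-24],[-1,9,-27],[-1,9,-27]]' --turn '[[0,0,0.01],[0,0,0.01],[0,0,0.01],[0,0,0.01],[0,0,0.01]]'

```text
clock: 29.07
eef_pos: [0.6135, 0.2468, 0.0599]
ee_rot: [[0.014, 1.0, -0.004], [0.993, -0.013, 0.119], [0.119, -0.006, -0.993]]
contact_force: [-0.5, -0.3, -3.2]
width: 0.0206
```

```bash
python3 - <<'E'
from h import *
im,d=snap('top');crop(im,140,320,100,240,'t20.png',4.2)
s=robot.get_state();print(s['eef_pos'],s['contact_force'],s['ee_rot'][:,1:])
E
```

```text
[0.61416342 0.24683771 0.0606022 ] [ 0.47342756 -0.22255346 -1.9193588 ] [[ 0.9998969  -0.00265022]
 [-0.01369489  0.11951214]
 [-0.00431761 -0.9928292 ]]
```

View pics/t20.png

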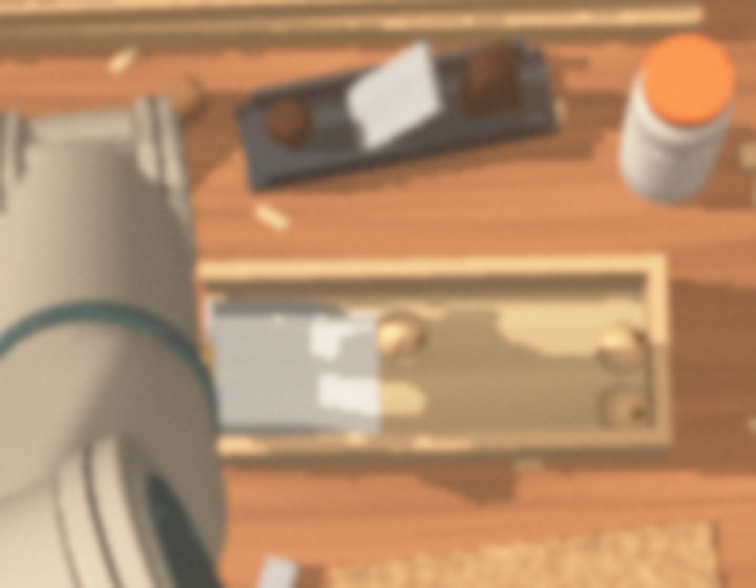

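jog_arm --hand '[15,15,15,15,15]' --dp '[[0,-8,0],[0,-18,0],[0,-22,-8],[-1,-24,-17],[-1,-24,-18]]' --turn '[[0,0,0],[0,0,0],[-0.05,0,0],[-0.11,0,0],[-0.11,0,0]]'

```text
clock: 29.53
eef_pos: [0.6128, 0.2248, 0.0428]
ee_rot: [[0.011, 1.0, -0.002], [1.0, -0.011, 0.01], [0.01, -0.002, -1.0]]
contact_force: [0.2, 2.0, -2.5]
width: 0.0202
```

jog_arm --hand '[15,15]' --dp '[[0,0,-1],[0,0,-1]]' --turn '[[0,0,0],[0,0,0]]'

```text
clock: 29.7
eef_pos: [0.614, 0.2225, 0.0429]
ee_rot: [[0.014, 1.0, -0.001], [1.0, -0.014, 0.011], [0.011, -0.001, -1.0]]
contact_force: [0.1, 0.7, -1.4]
width: 0.0204
```

```bash
python3 - <<'E'
from h import *
im,d=snap('top');crop(im,140,320,100,240,'t21.png',4.2)
s=robot.get_state();print(s['eef_pos'],s['contact_force'],s['ee_rot'][:,1:])
E
```

```text
[0.61423275 0.22217261 0.04315219] [ 0.16363978 -0.0887346  -1.99263503] [[ 9.99890977e-01 -3.03752015e-04]
 [-1.47585755e-02  1.11142320e-02]
 [-4.67778044e-04 -9.99938189e-01]]
```

View pics/t21.png

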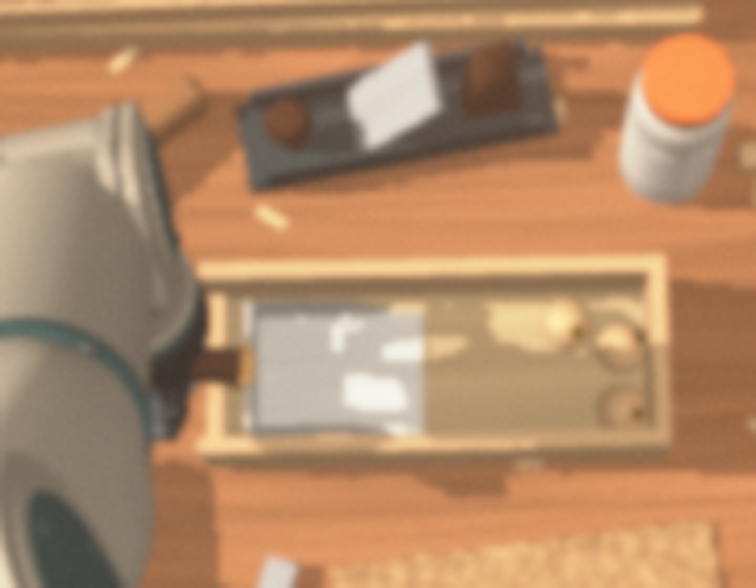

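jog_arm --hand '[15,15,15,15,15]' --dp '[[0,0,-2],[0,-14,-2],[0,-30,-2],[-1,-46,-2],[-1,-60,-2]]' --turn '[[0,0,0],[0,0,0],[0,0,0],[0,0,0],[0,0,0]]'

```text
clock: 30.17
eef_pos: [0.6134, 0.1619, 0.0415]
ee_rot: [[0.014, 1.0, 0.0], [1.0, -0.014, 0.011], [0.011, 0.0, -1.0]]
contact_force: [-0.3, 0.8, 0.7]
width: 0.0205
```

jog_arm --hand '[15,15,15,15,15]' --dp '[[0,-15,0],[0,-30,0],[-1,-45,0],[-1,-58,0],[-1,-68,0]]' --turn '[[0,0,0],[0,0,0],[0,0,0],[0,0,0],[0,0,0]]'

```text
clock: 30.58
eef_pos: [0.6124, 0.0943, 0.0414]
ee_rot: [[0.014, 1.0, 0.001], [1.0, -0.014, 0.012], [0.012, 0.0, -1.0]]
contact_force: [0.1, 6.7, 8.3]
width: 0.0204
```

```bash
python3 - <<'E'
from h import *
im,d=snap('top');crop(im,140,320,100,240,'t22.png',4.2)
s=robot.get_state();print(s['eef_pos'],s['contact_force'],s['ee_rot'][:,1:])
E
```

```text
[0.61241191 0.09146515 0.04135747] [0.55215755 0.66029559 3.79716404] [[ 9.99863620e-01  3.94225021e-04]
 [-1.65131928e-02  9.45232102e-03]
 [ 2.38093913e-04 -9.99955248e-01]]
```

View pics/t22.png

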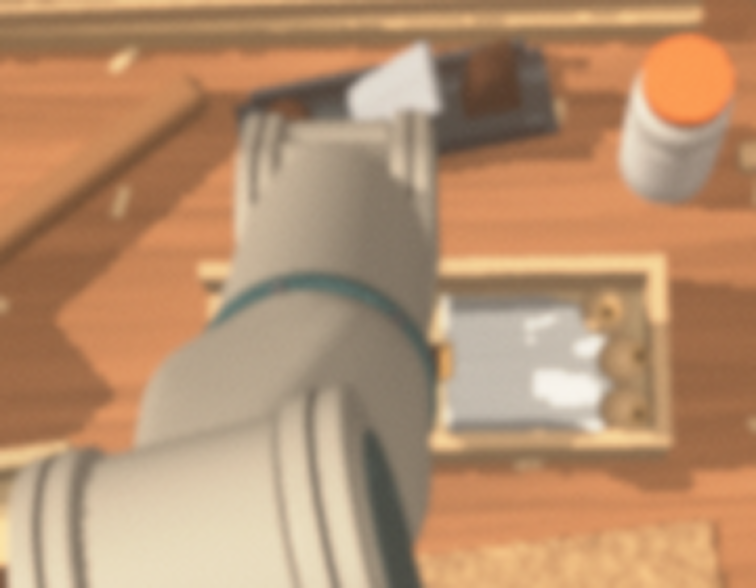

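jog_arm --hand '[15,15,15,15,15]' --dp '[[0,-3,0],[0,-7,0],[0,-11,0],[0,-15,0],[0,-17,0]]' --turn '[[0,0,0],[0,0,0],[0,0,0],[0,0,0],[0,0,0]]'

```text
clock: 31.05
eef_pos: [0.6125, 0.0827, 0.0416]
ee_rot: [[0.011, 1.0, 0.001], [1.0, -0.011, 0.016], [0.016, 0.001, -1.0]]
contact_force: [-0.0, 12.6, 7.7]
width: 0.0209
```

```bash
python3 - <<'E'
from h import *
im,d=snap('top');crop(im,230,310,140,220,'t23.png',7)
im,d=snap('side');crop(im,180,330,120,260,'s23.png',4)
s=robot.get_state();print(s['eef_pos'],s['contact_force'],s['ee_rot'][:,1:])
E
```

```text
[0.61245668 0.08274873 0.04158445] [0.2049475  8.73905948 7.61186343] [[ 9.99939538e-01  7.41108424e-04]
 [-1.09818143e-02  1.60193719e-02]
 [ 5.65214530e-04 -9.99871407e-01]]
```

View pics/t23.png

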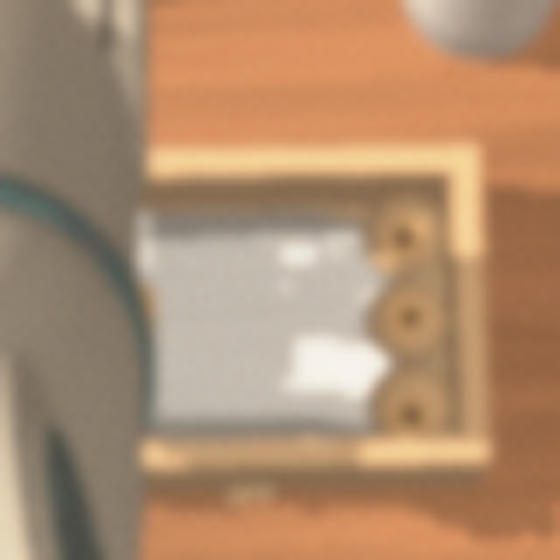

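View pics/s23.png

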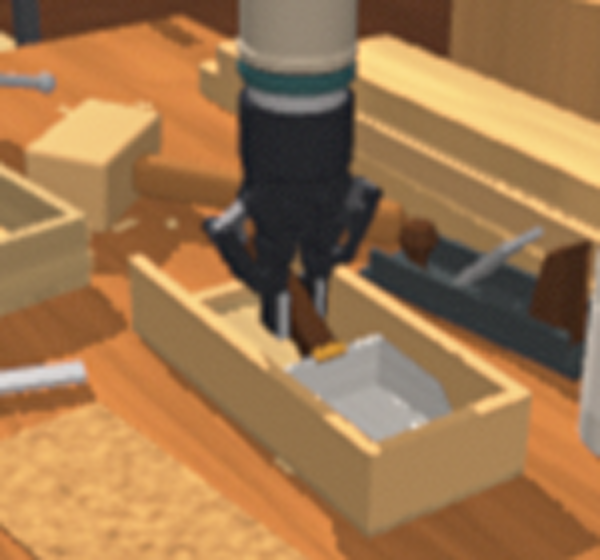

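jog_arm --hand '[15,15,15,15,15]' --dp '[[0,1,0],[0,2,0],[0,3,0],[0,5,0],[0,6,0]]' --turn '[[-0.04,0,0],[-0.08,0,0],[-0.13,0,0],[-0.2,0,0],[-0.27,0,0]]'

```text
clock: 31.57
eef_pos: [0.611, 0.0842, 0.0401]
ee_rot: [[0.013, 1.0, -0.002], [0.966, -0.013, -0.259], [-0.259, 0.001, -0.966]]
contact_force: [0.5, 0.1, -3.2]
width: 0.0206
```

```bash
python3 - <<'E'
from h import *
im,d=snap('top');crop(im,230,310,140,220,'t24.png',7)
im,d=snap('side');crop(im,180,330,120,260,'s24.png',4)
s=robot.get_state();print(s['eef_pos'],s['contact_force'],s['ee_rot'][:,1:])
E
```

```text
[0.61028047 0.08956502 0.03836151] [ 0.19551149  1.48382125 -3.12701584] [[ 9.99986087e-01 -1.95854880e-03]
 [-5.23627301e-03 -2.56176389e-01]
 [-6.38417255e-04 -9.66628068e-01]]
```

View pics/t24.png

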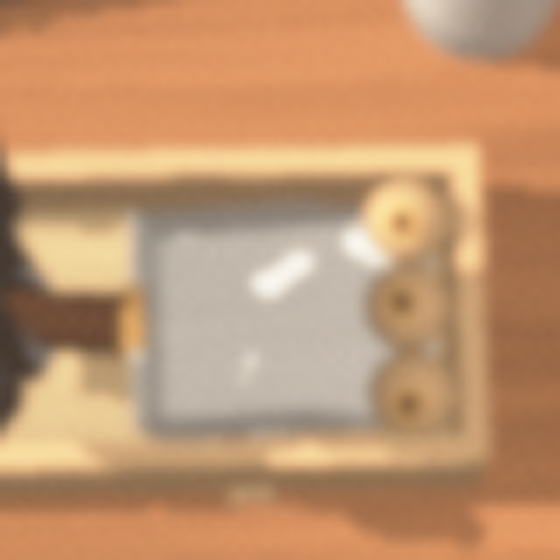

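View pics/s24.png

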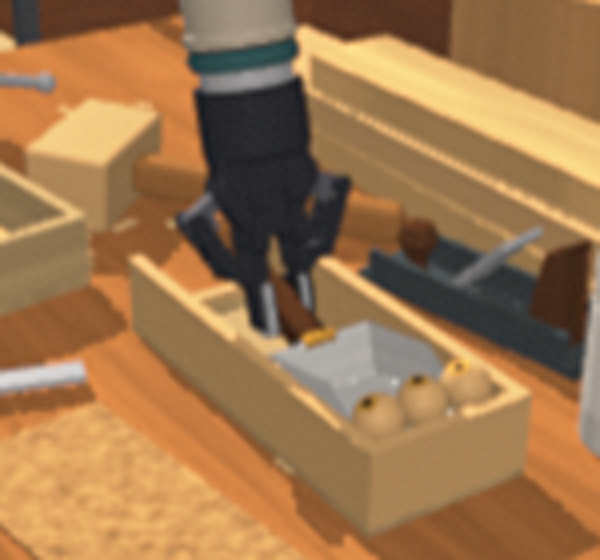

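jog_arm --hand '[15,15,15,15,15]' --dp '[[0,-3,0],[0,-6,0],[0,-9,0],[0,-12,0],[0,-12,0]]' --turn '[[0,0,0],[0,0,0],[0,0,0],[0,0,0],[0,0,0]]'

```text
clock: 32.08
eef_pos: [0.6141, 0.0759, 0.0408]
ee_rot: [[0.015, 1.0, 0.004], [0.969, -0.013, -0.247], [-0.247, 0.008, -0.969]]
contact_force: [1.1, 11.4, -2.9]
width: 0.0206
```

```bash
python3 - <<'E'
from h import *
im,d=snap('top');crop(im,230,310,140,220,'t25.png',7)
im,d=snap('side');crop(im,180,330,120,260,'s25.png',4)
s=robot.get_state();print(s['eef_pos'],s['contact_force'],s['ee_rot'][:,1:])
E
```

```text
[0.61402898 0.07592752 0.04078249] [ 2.47585593 10.38103014 -3.946631  ] [[ 0.99988513  0.0039841 ]
 [-0.01318233 -0.2475423 ]
 [ 0.00747968 -0.96886889]]
```

View pics/t25.png

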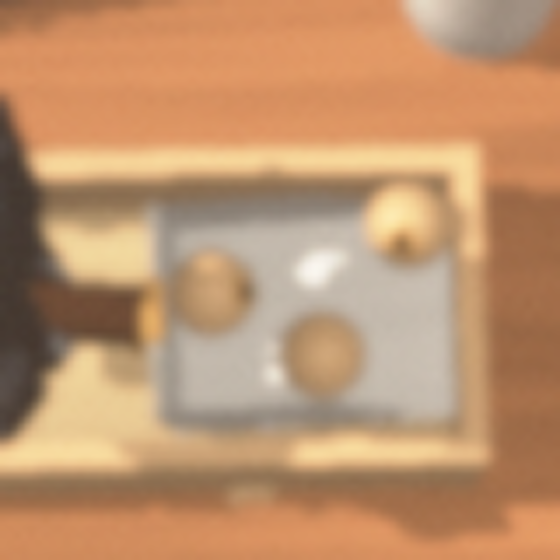

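View pics/s25.png

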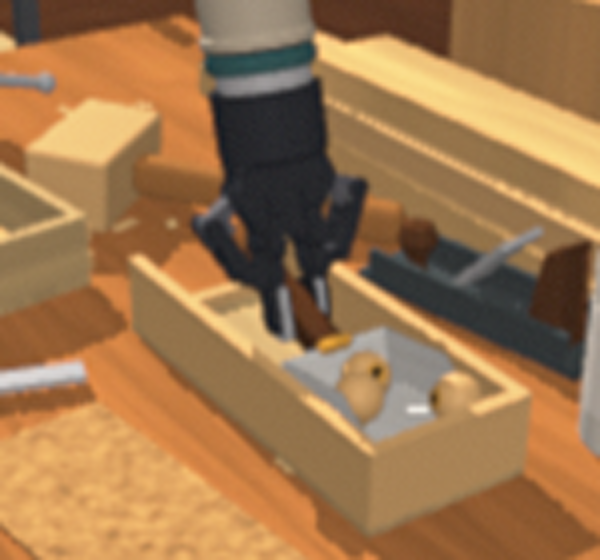

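jog_arm --hand '[15,15,15,15,15]' --dp '[[2,2,0],[4,3,0],[6,3,0],[8,3,0],[8,3,0]]' --turn '[[0,0,0],[0,0,0],[0,0,0],[0,0,0],[0,0,0]]'

```text
clock: 32.6
eef_pos: [0.6179, 0.0759, 0.04]
ee_rot: [[0.018, 1.0, -0.005], [0.968, -0.019, -0.251], [-0.251, -0.001, -0.968]]
contact_force: [-3.2, 8.5, -2.7]
width: 0.0207
```

```bash
python3 - <<'E'
from h import *
im,d=snap('top');crop(im,230,310,140,220,'t26.png',7)
s=robot.get_state();print(s['eef_pos'],s['contact_force'],s['ee_rot'][:,1:])
E
```

```text
[0.61788879 0.07593775 0.04002505] [-3.45980252  7.40784838 -2.22011229] [[ 9.99830482e-01 -5.28427781e-03]
 [-1.83993573e-02 -2.51047000e-01]
 [-6.86266243e-04 -9.67960475e-01]]
```

View pics/t26.png

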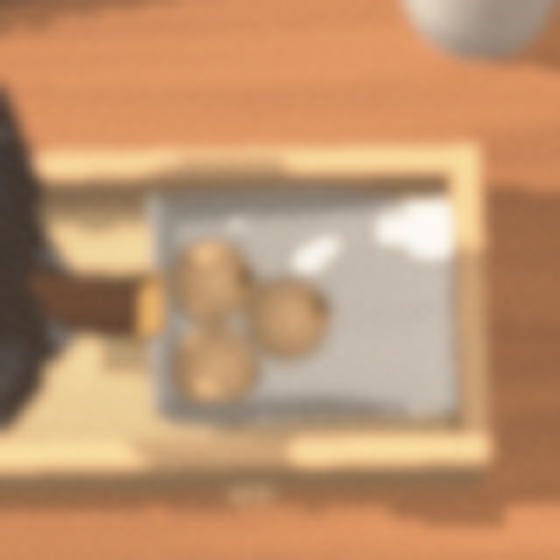

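jog_arm --hand '[15,15,15,15,15]' --dp '[[-2,5,0],[-4,11,6],[-5,13,22],[-5,13,45],[-5,13,70]]' --turn '[[0,0,0],[0,0,0],[0,0,0],[0,0,0],[0,0,0]]'

```text
clock: 33.07
eef_pos: [0.614, 0.0864, 0.1113]
ee_rot: [[0.015, 1.0, -0.003], [0.966, -0.015, -0.257], [-0.257, 0.001, -0.966]]
contact_force: [0.3, 0.1, -2.5]
width: 0.0208
```

jog_arm --hand '[15,15,15,15,15]' --dp '[[0,0,28],[-5,-8,55],[-15,-22,75],[-28,-42,84],[-42,-65,87]]' --turn '[[0,0,0],[0,0,0],[0,0,0],[0,0,0],[0,0,0]]'

```text
clock: 33.48
eef_pos: [0.5737, 0.0218, 0.2005]
ee_rot: [[0.015, 1.0, 0.004], [0.967, -0.014, -0.255], [-0.255, 0.007, -0.967]]
contact_force: [0.3, -0.3, -2.5]
width: 0.0208
```

jog_arm --hand '[15,15,15,15,15]' --dp '[[-14,-23,0],[-29,-46,0],[-44,-69,0],[-58,-90,0],[-68,-106,0]]' --turn '[[0,0,0],[0,0,0],[0,0,0],[0,0,0],[0,0,0]]'

```text
clock: 33.9
eef_pos: [0.502, -0.0866, 0.1986]
ee_rot: [[0.018, 1.0, -0.003], [0.966, -0.018, -0.257], [-0.257, 0.002, -0.966]]
contact_force: [-0.5, -0.2, -2.7]
width: 0.0205
```

```bash
python3 - <<'E'
from h import *
im,d=snap('top');crop(im,180,440,100,290,'t27.png',3);print(rim(im,d))
s=robot.get_state();print(s['eef_pos'],s['contact_force'],s['ee_rot'][:,1:])
E
```

```text
(array([ 462.72484227, -328.24314231]), np.float64(70.44932054434453), 412)
[ 0.49933563 -0.09013826  0.1989008 ] [-4.12725594 -3.45834909 -1.76137187] [[ 9.99728820e-01 -6.71838051e-03]
 [-2.32761716e-02 -2.59008269e-01]
 [-7.12156618e-04 -9.65851738e-01]]
```

View pics/t27.png

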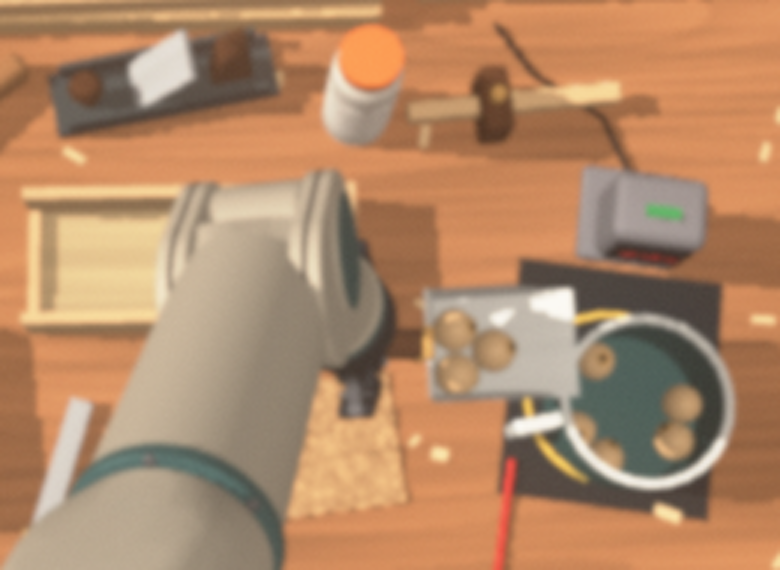

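jog_arm --hand '[15,15,15,15,15]' --dp '[[-6,-8,-5],[-16,-20,-18],[-28,-35,-30],[-35,-42,-38],[-38,-45,-40]]' --turn '[[0,0,0],[0,0,0],[0,0,0],[0,0,0],[0,0,0]]'

```text
clock: 34.37
eef_pos: [0.4639, -0.1295, 0.1569]
ee_rot: [[0.016, 1.0, -0.005], [0.966, -0.017, -0.257], [-0.257, -0.001, -0.966]]
contact_force: [-0.7, 0.7, -1.3]
width: 0.0209
```

jog_arm --hand '[15,15,15,15,15]' --dp '[[0,-2,-6],[0,-4,-10],[0,-9,4],[0,-17,20],[0,-26,37]]' --turn '[[0.12,0,0],[0.24,0,0],[0.36,0,0],[0.48,0,0],[0.6,0,0]]'

```text
clock: 34.78
eef_pos: [0.4675, -0.1529, 0.1965]
ee_rot: [[0.009, 1.0, 0.001], [0.961, -0.009, 0.278], [0.278, -0.002, -0.961]]
contact_force: [-0.4, 0.1, -3.9]
width: 0.0202
```

jog_arm --hand '[15,15,15,15,15]' --dp '[[0,0,0],[0,0,0],[0,-4,6],[0,-13,18],[0,-22,30]]' --turn '[[0,0,0],[0,0,0],[0.07,0,0],[0.17,0,0],[0.27,0,0]]'

```text
clock: 35.2
eef_pos: [0.4674, -0.1738, 0.2259]
ee_rot: [[0.008, 1.0, -0.003], [0.853, -0.006, 0.522], [0.522, -0.007, -0.853]]
contact_force: [-0.4, -0.5, -3.5]
width: 0.0205
```

jog_arm --hand '[15,15,15,15,15]' --dp '[[0,-10,7],[0,-20,14],[0,-25,18],[0,-25,18],[0,-25,18]]' --turn '[[0.1,0,0],[0.18,0,0],[0.2,0,0],[0.2,0,0],[0.2,0,0]]'

```text
clock: 35.62
eef_pos: [0.4671, -0.1998, 0.2421]
ee_rot: [[0.013, 1.0, -0.003], [0.735, -0.007, 0.678], [0.678, -0.011, -0.735]]
contact_force: [0.3, 0.5, -2.2]
width: 0.0204
```

```bash
python3 - <<'E'
from h import *
im,d=snap('side');crop(im,150,420,80,380,'s28.png',2)
s=robot.get_state();print(s['eef_pos'],s['contact_force'],s['ee_rot'][:,1:])
E
```

```text
[ 0.46715775 -0.19877038  0.24259771] [ 1.26941834  0.64669697 -1.26641769] [[ 0.99992269 -0.00384037]
 [-0.0060889   0.6780513 ]
 [-0.01084165 -0.73500455]]
```

View pics/s28.png

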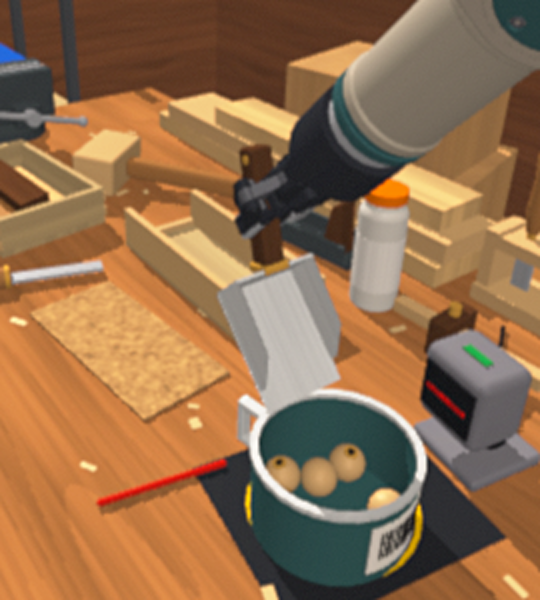

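jog_arm --hand '[15,15,15,15,15]' --dp '[[0,10,10],[0,25,15],[0,45,15],[-4,70,10],[-8,100,0]]' --turn '[[-0.12,0,0],[-0.24,0,0],[-0.36,0,0],[-0.48,0,0],[-0.6,0,0]]'

```text
clock: 36.08
eef_pos: [0.4599, -0.0999, 0.2452]
ee_rot: [[0.012, 1.0, 0.005], [0.99, -0.012, 0.144], [0.144, 0.003, -0.99]]
contact_force: [-0.0, 0.7, -3.0]
width: 0.0207
```

jog_arm --hand '[15,15,15,15,15]' --dp '[[-3,35,-20],[-6,70,-50],[-10,105,-80],[-12,140,-100],[-14,164,-120]]' --turn '[[-0.1,0,0],[-0.145,0,0],[-0.145,0,0],[-0.145,0,0.007],[-0.145,0,0.013]]'

```text
clock: 36.5
eef_pos: [0.4437, 0.0656, 0.1243]
ee_rot: [[-0.005, 1.0, -0.001], [1.0, 0.005, 0.007], [0.007, -0.001, -1.0]]
contact_force: [1.1, 0.5, -2.3]
width: 0.0206
```

jog_arm --hand '[15,15,15,15]' --dp '[[0,0,0],[0,0,0],[0,0,0],[0,0,0]]' --turn '[[0,0,0],[0,0,0],[0,0,0],[0,0,0]]'

```text
clock: 36.83
eef_pos: [0.4453, 0.0605, 0.125]
ee_rot: [[0.002, 1.0, -0.002], [1.0, -0.002, 0.005], [0.005, -0.002, -1.0]]
contact_force: [0.7, -0.3, -2.1]
width: 0.0209
```

```bash
python3 - <<'E'
from h import *
im,d=snap('top');crop(im,180,440,100,290,'t29.png',3);np.savez('top29.npz',im=im,d=d)
im2,d2=snap('side');crop(im2,120,330,100,280,'s29.png',3.3)
P=cloud('top',d);V,U=np.mgrid[0:384,0:512]
k=(P[...,2]>.07)&(P[...,2]<.14)&(U>255)&(U<318)&(V>222)&(V<268)&(im.min(-1)>110)
Q=P[k];print(fitrect(Q[:,:2],1,1,0,6))
Q=Q[(Q[:,2]<.115)];A=np.c_[Q[:,:2],np.ones(len(Q))]
for _ in range(4):
    s=np.linalg.lstsq(A,Q[:,2],rcond=None)[0];r=np.abs(A@s-Q[:,2]);m=r<.006;A,Q=A[m],Q[m]
print(len(Q),'slope deg',np.degrees(np.arctan(s[:2])),'z',s@[.446,-.035,1])
s=robot.get_state();print(s['eef_pos'],s['contact_force'],s['ee_rot'][:,1:])
E
```

```text
[array([444.5, -44.8]), np.float64(-1.5), array([79.6, 86.3])]
1100 slope deg [-0.33383765  2.32456056] z 0.08725356238576237
[0.44556674 0.05998866 0.12496974] [-0.31291315  0.06777469 -1.87394426] [[ 0.99999402 -0.00148311]
 [-0.00311556  0.00511476]
 [-0.00149906 -0.99998582]]
```

View pics/t29.png

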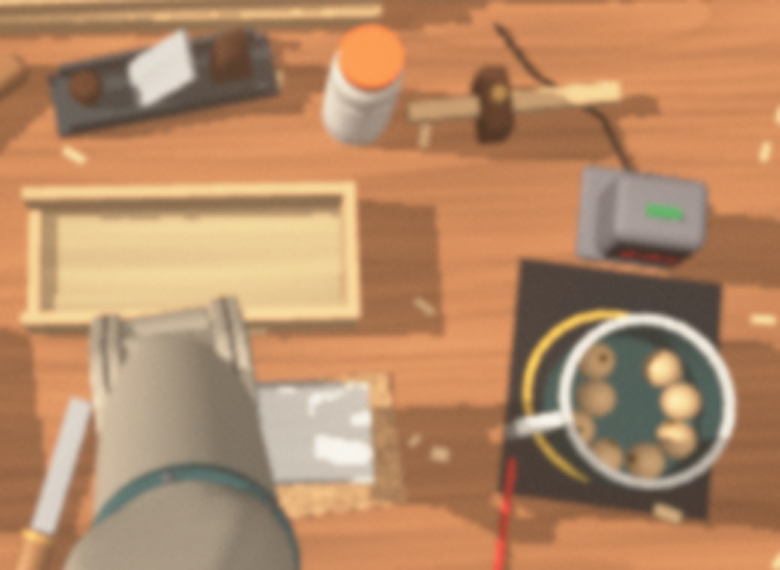

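View pics/s29.png

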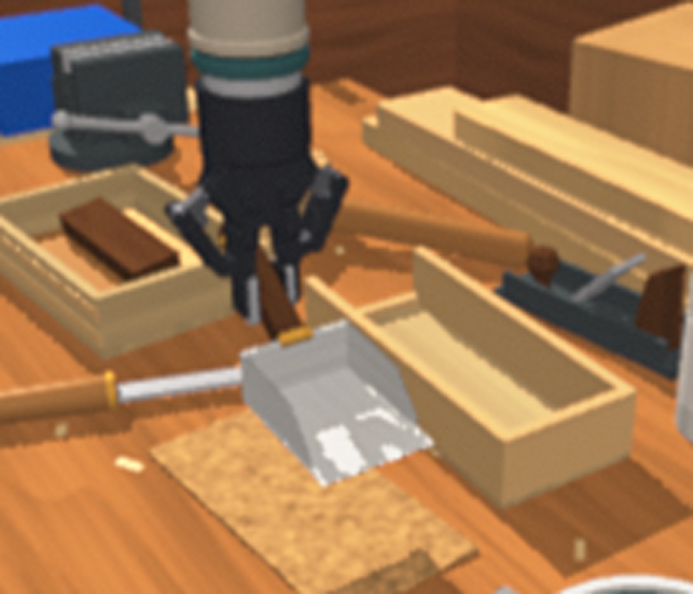

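jog_arm --hand '[15,15,15,15,15]' --dp '[[0,5,-20],[0,5,-45],[0,5,-65],[0,5,-75],[0,5,-79]]' --turn '[[-0.035,0,0.005],[-0.035,0,0.005],[-0.035,0,0.005],[-0.035,0,0.005],[-0.035,0,0.005]]'

```text
clock: 37.35
eef_pos: [0.4447, 0.065, 0.0441]
ee_rot: [[-0.002, 1.0, -0.005], [1.0, 0.002, -0.03], [-0.03, -0.005, -1.0]]
contact_force: [0.0, -0.1, -2.2]
width: 0.0204
```

jog_arm --hand '[15,15,15,15,15]' --dp '[[0,0,-2],[0,0,-3],[0,0,-4],[0,0,-5],[0,0,-5]]' --turn '[[0,0,0],[0,0,0],[0,0,0],[0,0,0],[0,0,0]]'

```text
clock: 37.77
eef_pos: [0.4457, 0.0659, 0.0407]
ee_rot: [[-0.004, 1.0, -0.002], [1.0, 0.003, -0.03], [-0.03, -0.002, -1.0]]
contact_force: [-0.2, -0.5, 0.9]
width: 0.0206
```

```bash
python3 - <<'E'
from h import *
im2,d2=snap('side');crop(im2,120,330,130,290,'s30.png',3.5)
s=robot.get_state();print(s['eef_pos'],s['contact_force'],s['wrist_torque'],s['ee_rot'][:,1:])
E
```

```text
[0.4456789  0.06593329 0.04065403] [-0.10754619  0.84048224  1.16417473] [-0.02777392 -0.14877331  0.01382869] [[ 0.99999198 -0.00172216]
 [ 0.00356418 -0.02964714]
 [-0.00182862 -0.99955894]]
```

View pics/s30.png

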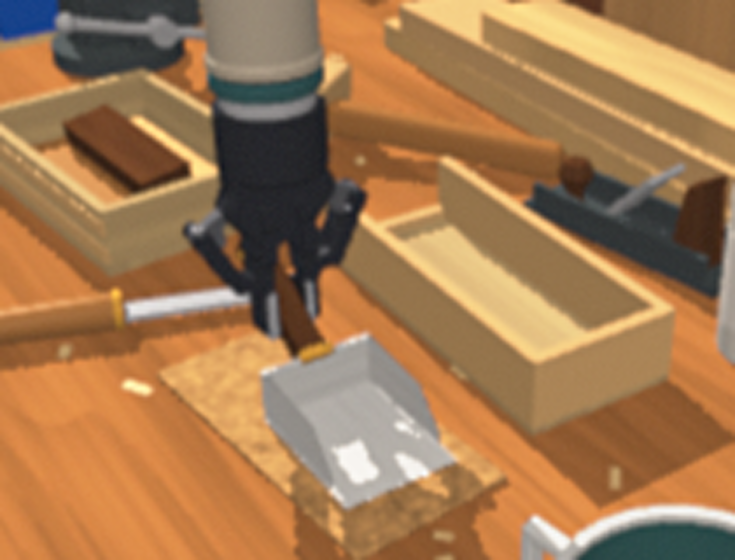

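Touching the mat. Release and lift.

jog_arm --hand '[30,50,60,60,60]' --dp '[[0,0,0],[0,0,0],[0,0,0],[0,0,0],[0,0,0]]' --turn '[[0,0,0],[0,0,0],[0,0,0],[0,0,0],[0,0,0]]'

```text
clock: 38.23
eef_pos: [0.445, 0.066, 0.04]
ee_rot: [[-0.004, 1.0, -0.003], [1.0, 0.004, -0.03], [-0.03, -0.004, -1.0]]
contact_force: [-0.0, 0.2, -0.8]
width: 0.0603
```

jog_arm --hand '[60,60,60,60,60]' --dp '[[0,0,20],[0,0,50],[0,0,90],[0,-10,125],[0,-40,150]]' --turn '[[0,0,0],[0,0,0],[0,0,0],[0,0,0],[0.03,0,0]]'

```text
clock: 38.65
eef_pos: [0.4463, 0.0319, 0.1926]
ee_rot: [[-0.016, 1.0, 0.0], [1.0, 0.016, 0.003], [0.003, 0.0, -1.0]]
contact_force: [1.2, -0.7, 0.5]
width: 0.0602
```

```bash
python3 - <<'E'
from h import *
im,d=snap('top','top31.png');np.savez('top31.npz',im=im,d=d)
crop(im,320,450,130,300,'t31.png',3.5);crop(im,180,330,150,290,'t31b.png',4)
im2,d2=snap('side','s31.png');np.savez('side31.npz',im=im2,d=d2);crop(im2,180,430,180,384,'s31b.png',3)
print(rim(im,d))
for c,hh in [('top',0),('side',0)]:
  for n,h in [('tin',0),('scanner',0),('scanner_eye',.085),('scoop',.004),('scoop_grip',.059),('mat',0)]:
    for q in robot.tip_of(c,n)[:1]:
      u,v=np.array(q['location'])*[512,384];print(c,n,np.round([u,v],1),round(q['score'],2),np.round(onplane(c,u,v,h)*1000))
s=robot.get_state();print(s['eef_pos'],s['contact_force'],s['ee_rot'][:,1:])
E
```

```text
(array([ 462.59006105, -327.99196883]), np.float64(70.40308876921465), 479)
top tin [396.6 250.5] 0.34 [ 422. -354.    0.]
top scanner_eye [395.6 183.6] 0.8 [ 591. -343.   85.]
top scoop [275.9 245.7] 0.63 [447. -26.   4.]
top scoop_grip [376.  228.1] 0.57 [ 479. -288.   59.]
top mat [240.  187.3] 0.46 [614.  68.   0.]
side tin [314.4 335.5] 0.87 [ 469. -324.    0.]
side scanner_eye [375.7 280.5] 0.89 [ 592. -346.   85.]
side scoop [222.  252.8] 0.72 [451. -22.   4.]
side scoop_grip [199.2 217.7] 0.77 [441.  69.  59.]
side mat [214.1 251.9] 0.96 [440.  -3.   0.]
[0.44479234 0.02634052 0.1896064 ] [ 0.2346762   0.35569171 -0.71763474] [[ 9.99979521e-01 -4.30545659e-03]
 [ 4.73482022e-03 -5.08443877e-05]
 [-4.30564907e-03 -9.99990730e-01]]
```

View pics/t31.png

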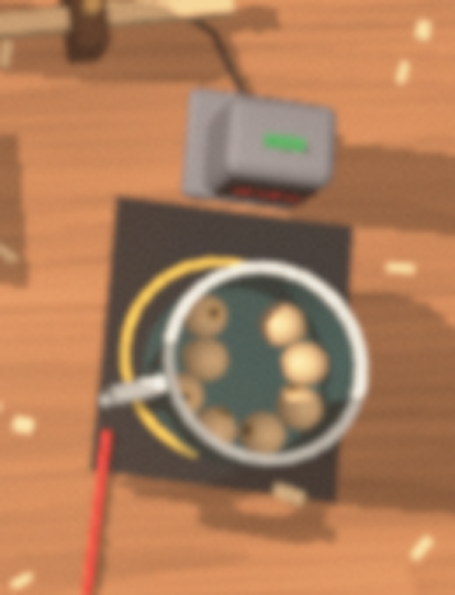

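View pics/s31b.png

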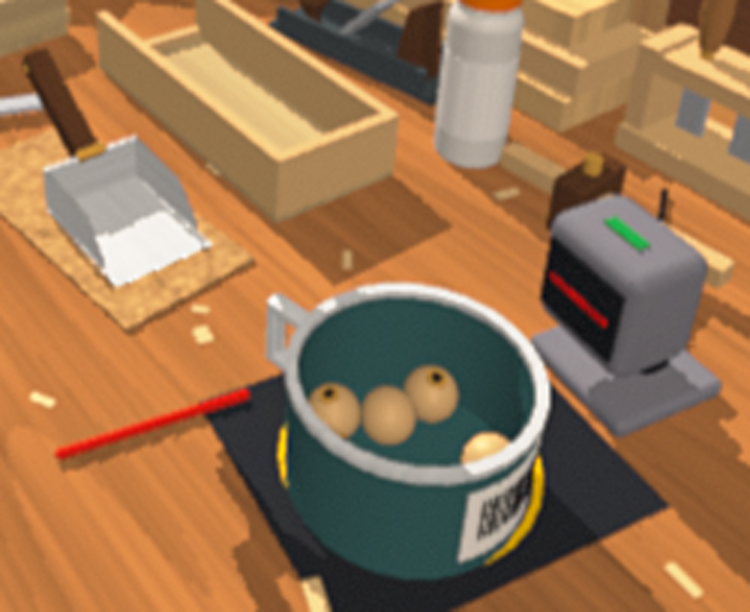

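View pics/t31b.png

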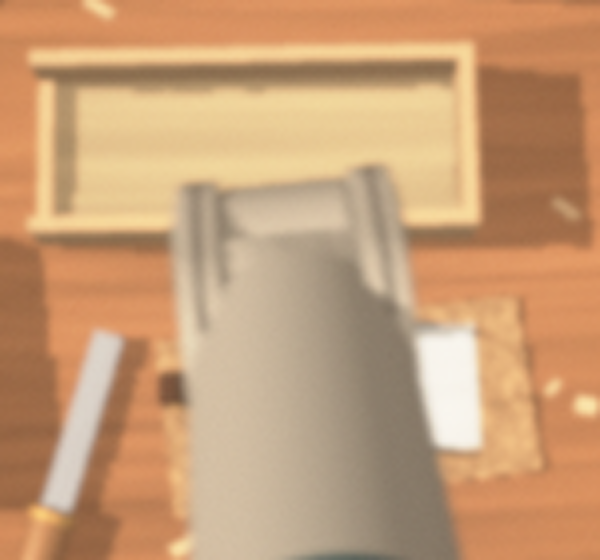

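```bash
python3 - <<'E'
from h import *
from scipy.optimize import least_squares
zt=np.load('top31.npz');zs=np.load('side31.npz')
pts=[]
for c,z,(u0,u1,v0,v1) in [('top',zt,(345,420,195,265)),('side',zs,(265,375,300,384))]:
    im=z['im'].astype(int);hsv=cv2.cvtColor(z['im'],cv2.COLOR_RGB2HSV)
    m=(hsv[...,0]>18)&(hsv[...,0]<34)&(hsv[...,1]>140)&(hsv[...,2]>120)
    V,U=np.nonzero(m);k=(U>u0)&(U<u1)&(V>v0)&(V<v1);U,V=U[k],V[k]
    P=np.array([onplane(c,u,v,.002)[:2] for u,v in zip(U,V)])
    print(c,len(P),P.min(0),P.max(0)); 
    # tail filter: 
    pts.append(P)
    o=z['im'].copy();o[V,U]=[255,0,255];crop(o,u0,u1,v0,v1,'ring_%s.png'%c)
    np.save('ring_%s.npy'%c,P)
def fit(P):
    r=least_squares(lambda p:np.hypot(P[:,0]-p[0],P[:,1]-p[1])-p[2],[.463,-.33,.078],loss='soft_l1',f_scale=.002);return r.x
print('top',fit(pts[0]),'side',fit(pts[1]),'both',fit(np.vstack(pts)))
for i in range(2):
    P=pts[i]; rr=least_squares(lambda p:np.hypot(P[:,0]-p[0],P[:,1]-p[1])-.0775,[.463,-.33],loss='soft_l1',f_scale=.002);print(rr.x)
# pad: dark pixels at z=.002 plane, corners
im=zt['im'].astype(int);d=zt['d'];Pc=cloud('top',d);V,U=np.mgrid[0:384,0:512]
k=(U>340)&(U<430)&(V>180)&(V<280)&(im.max(-1)<85)&(abs(im[...,0]-im[...,2])<20)&(Pc[...,2]<.012)
Q=np.array([onplane('top',u,v,.002)[:2] for v,u in zip(V[k],U[k])]);r=cv2.minAreaRect((Q*1000).astype(np.float32));print('pad',len(Q),r)
k=(U>360)&(U<425)&(V>145)&(V<195)&(Pc[...,2]>.112)&(Pc[...,2]<.135)
Q=Pc[k][:,:2];print('head',fitrect(Q,1,1,0,12))
E
```

```text
top 203 [ 0.40451628 -0.33406337] [ 0.55505953 -0.2410722 ]
side 177 [ 0.40076393 -0.40049557] [ 0.54052194 -0.258061  ]
top [ 0.4736167  -0.32278055  0.07791793] side [ 0.47462933 -0.32023071  0.07790605] both [ 0.47360127 -0.32150363  0.07725119]
[ 0.47377514 -0.3222802 ]
[ 0.47409451 -0.32077998]
pad 777 ((482.93658447265625, -328.6527404785156), (172.19151306152344, 206.1495819091797), 81.36685943603516)
head [array([ 619.8, -344.1]), np.float64(-11.5), array([57.3, 73.1])]
```

View pics/ring_top.png

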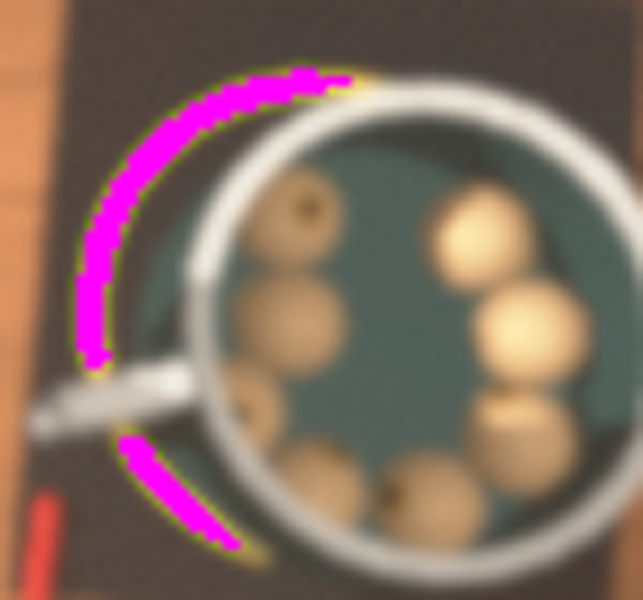

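View pics/ring_side.png

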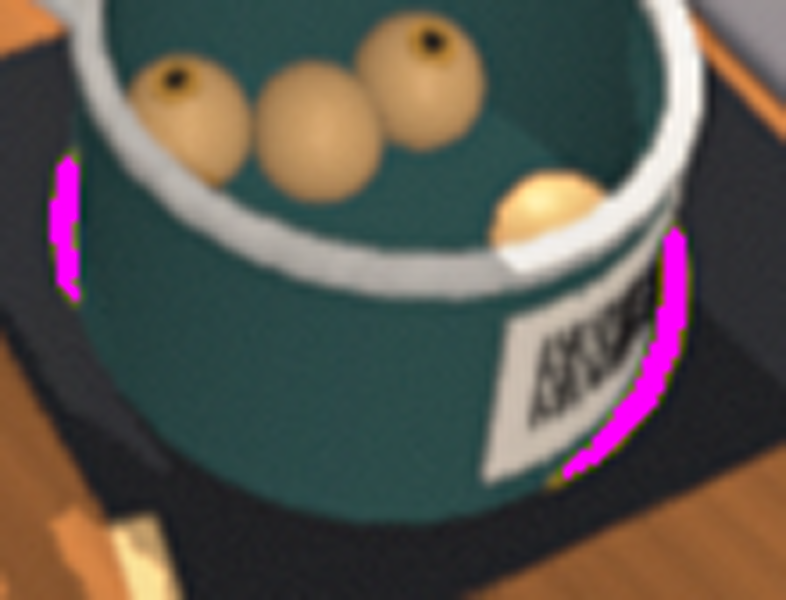

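```bash
python3 - <<'E'
from h import *
z=np.load('top31.npz');g=cv2.GaussianBlur(z['im'][...,0].astype(np.float32),(3,3),0)
def cross(prof,lo):  # first index where goes below thr, subpixel
    t=120
    for i in range(len(prof)-1):
        if prof[i]>=t>prof[i+1]: return lo+i+(prof[i]-t)/(prof[i]-prof[i+1])
def line(pts,name,axis):
    P=np.array([onplane('top',u,v,.001)[:2] for u,v in pts])
    for _ in range(4):
        c=P.mean(0);d=np.linalg.svd(P-c)[2][0];r=np.abs((P-c)@[-d[1],d[0]]);P=P[r<max(.002,1.5*np.median(r))]
    print(name,len(P),'mid',np.round(c*1000,1),'angle',round(np.degrees(np.arctan2(d[1],d[0])),2),'rms',round(float(np.std((P-c)@[-d[1],d[0]])*1000),2))
line([(cross(g[v,340:368],340),v) for v in range(192,245) if cross(g[v,340:368],340)],'left',0)
line([(u,cross(g[178:205,u],178)) for u in range(356,372) if cross(g[178:205,u],178)],'topL',1)
line([(u,cross(g[178:205,u],178)) for u in range(414,419) if cross(g[178:205,u],178)],'topR',1)
R=[]
for v in list(range(198,204))+list(range(262,272)):
    p=g[v,410:432][::-1];x=cross(p,0)
    if x is not None: R.append((431-x,v))
line(R,'right',0)
Bt=[]
for u in list(range(350,372))+list(range(408,414)):
    p=g[255:285,u][::-1];x=cross(p,0)
    if x is not None: Bt.append((u,284-x))
line(Bt,'bottom',1)
# scanner face bottom/back edges in top image: head top edges by grayness
im=z['im'].astype(int);d=z['d'];P=cloud('top',d);V,U=np.mgrid[0:384,0:512]
k=(U>365)&(U<425)&(V>145)&(V<195)&(P[...,2]>.118)&(P[...,2]<.132);Q=P[k]
r=cv2.minAreaRect((Q[:,:2]*1000).astype(np.float32));print(r)
E
```

```text
left 36 mid [ 539.9 -240.1] angle 170.44 rms 0.21
topL 16 mid [ 600.7 -278.4] angle -99.36 rms 0.11
topR 5 mid [ 578.3 -423.7] angle -101.57 rms 0.13
right 16 mid [ 445.1 -413.7] angle 171.29 rms 0.26
bottom 26 mid [ 379.5 -285.2] angle -100.3 rms 0.57
((621.0477905273438, -344.59930419921875), (79.46253204345703, 61.31428146362305), 79.49203491210938)
```

```bash
cat >> h.py <<'E'
def handle(im,d,c,cam='top'):
    P=cloud(cam,d).reshape(-1,3)*1000;C=im.reshape(-1,3).astype(int);ok=d.ravel()>0
    r=np.hypot(P[:,0]-c[0],P[:,1]-c[1]);a=np.degrees(np.arctan2(P[:,1]-c[1],P[:,0]-c[0]))
    k=ok&(r>78)&(r<114)&(P[:,2]>58)&(P[:,2]<78)&(C.min(1)>110)
    q=P[k][:,:2]-c; am=np.median(a[k]); 
    # line through tin axis: principal direction of mean
    w=q.mean(0); return am,np.degrees(np.arctan2(w[1],w[0])),k.sum(),r[k].min(),r[k].max(),P[k][:,2].mean()
E
python3 - <<'E'
from h import *
for f in ['top0','top8','top31','top29']:
    z=np.load(f+'.npz');c,r,n=rim(z['im'],z['d']);print(f,c,handle(z['im'],z['d'],c))
z=np.load('side31.npz');print('side',handle(z['im'],z['d'],np.array([462.6,-328]),'side'))
E
```

```text
top0 [ 462.77140125 -327.65874226] (np.float64(99.37711282946242), np.float64(99.23486204046381), np.int64(65), np.float64(78.14089896419155), np.float64(111.79140304281125), np.float64(69.8904748093026))
top8 [ 462.83364211 -327.65423983] (np.float64(99.36400976672141), np.float64(99.23507321093031), np.int64(65), np.float64(78.64561244280254), np.float64(111.71490685438803), np.float64(70.10264767762544))
top31 [ 462.59006105 -327.99196883] (np.float64(99.26060552340427), np.float64(99.12912094639796), np.int64(61), np.float64(78.63877859258949), np.float64(111.75390313870226), np.float64(70.08550731936259))
top29 [ 462.67295262 -327.87929178] (np.float64(99.20952069768617), np.float64(99.15019691200966), np.int64(64), np.float64(78.08391710546266), np.float64(111.94217801931244), np.float64(70.37504210917717))
side (np.float64(100.55140211141509), np.float64(99.85543011330634), np.int64(92), np.float64(84.01097609010206), np.float64(110.94654938208082), np.float64(67.81418175242034))
```

jog_arm --hand '[60,60,60,60,60]' --dp '[[0,-30,0],[0,-60,0],[1,-90,0],[1,-115,0],[1,-134,0]]' --turn '[[0,0,0.03],[0,0,0.06],[0,0,0.1],[0,0,0.16],[0,0,0.16]]'

```text
clock: 39.77
eef_pos: [0.4458, -0.1104, 0.1899]
ee_rot: [[-0.164, 0.987, -0.003], [0.987, 0.164, -0.001], [-0.001, -0.004, -1.0]]
contact_force: [0.6, -0.4, -0.2]
width: 0.06
```

jog_arm --hand '[60,60,60,60,60]' --dp '[[0,-30,0],[0,-60,0],[1,-90,-20],[2,-120,-40],[2,-134,-60]]' --turn '[[0,0,0],[0,0,0],[0,0,0],[0,0,0],[0,0,0]]'

```text
clock: 40.18
eef_pos: [0.4482, -0.2467, 0.1295]
ee_rot: [[-0.159, 0.987, -0.001], [0.987, 0.159, -0.004], [-0.003, -0.002, -1.0]]
contact_force: [-0.4, -0.6, 1.1]
width: 0.0601
```

jog_arm --hand '[60,60,60,60]' --dp '[[0,0,0],[0,0,0],[0,0,0],[0,0,0]]' --turn '[[0,0,0],[0,0,0],[0,0,0],[0,0,0]]'

```text
clock: 40.52
eef_pos: [0.4488, -0.2407, 0.1308]
ee_rot: [[-0.165, 0.986, -0.002], [0.986, 0.165, -0.0], [0.0, -0.002, -1.0]]
contact_force: [0.4, 0.2, 0.2]
width: 0.0598
```

```bash
python3 - <<'E'
from h import *
im2,d2=snap('side');crop(im2,180,430,130,370,'s32.png',2.5)
s=robot.get_state();print(s['eef_pos'],s['contact_force'],s['ee_rot'][:,1:],s['joint_positions'])
E
```

```text
[ 0.44891983 -0.24080725  0.13099455] [-0.54787594 -0.76605897  0.24881876] [[ 9.86225977e-01 -1.75379982e-03]
 [ 1.65393558e-01 -5.13315661e-04]
 [-1.81454508e-03 -9.99998330e-01]] [ 0.41118862  0.57900856  0.03704237  2.00245226 -0.03575207  0.56210001
  0.63863674]
```

View pics/s32.png

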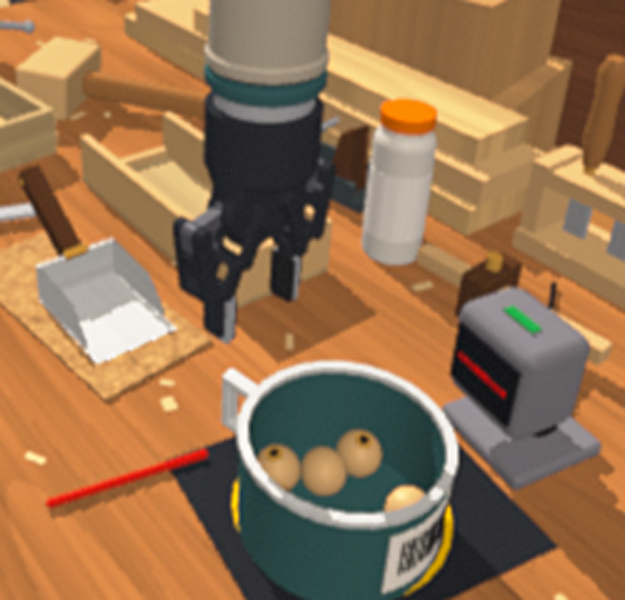

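jog_arm --hand '[60,60,60,60,60]' --dp '[[-1,0,-25],[-1,0,-55],[-1,0,-75],[-1,0,-82],[-1,0,-83]]' --turn '[[0,0,0],[0,0,0],[0,0,0],[0,0,0],[0,0,0]]'

```text
clock: 40.98
eef_pos: [0.4467, -0.2409, 0.0464]
ee_rot: [[-0.165, 0.986, -0.005], [0.986, 0.165, 0.001], [0.001, -0.005, -1.0]]
contact_force: [0.1, -0.4, -0.1]
width: 0.0601
```

```bash
python3 - <<'E'
from h import *
im2,d2=snap('side');crop(im2,230,400,200,360,'s33.png',3.7)
s=robot.get_state();print(s['eef_pos'],s['contact_force'])
E
```

```text
[ 0.44724172 -0.24143508  0.04717081] [-0.7265679  -0.54384927  0.7264268 ]
```

View pics/s33.png

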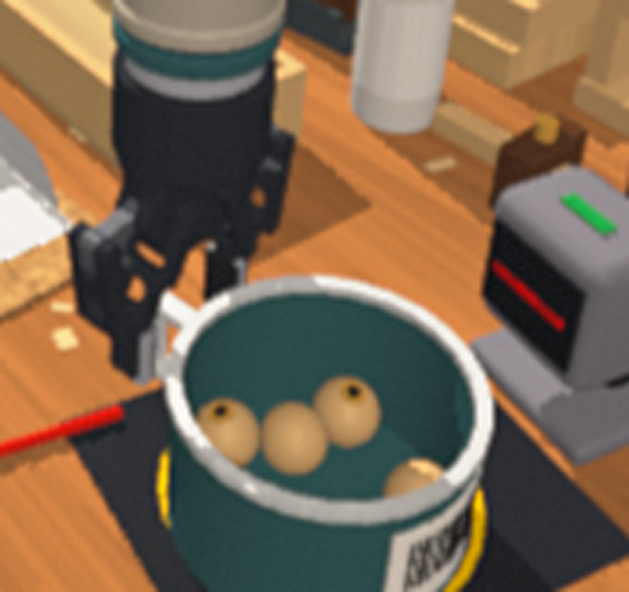

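jog_arm --hand '[5,5,5,5,5]' --dp '[[0,0,0],[0,0,0],[0,0,0],[0,0,0],[0,0,0]]' --turn '[[0,0,0],[0,0,0],[0,0,0],[0,0,0],[0,0,0]]' --squeeze 70

```text
clock: 41.45
eef_pos: [0.4478, -0.2423, 0.0482]
ee_rot: [[-0.163, 0.987, -0.001], [0.987, 0.163, -0.001], [-0.001, -0.002, -1.0]]
contact_force: [-0.7, 0.9, 7.2]
width: 0.0102
```

jog_arm --hand '[5,5,5,5]' --dp '[[0,0,0],[0,0,0],[0,0,0],[0,0,0]]' --turn '[[0,0,0],[0,0,0],[0,0,0],[0,0,0]]'

```text
clock: 41.78
eef_pos: [0.4478, -0.2423, 0.0482]
ee_rot: [[-0.163, 0.987, -0.001], [0.987, 0.163, -0.001], [-0.001, -0.002, -1.0]]
contact_force: [-0.2, 0.8, 6.1]
width: 0.011
```

```bash
python3 - <<'E'
from h import *
im,d=snap('top');print(rim(im,d));np.savez('top34.npz',im=im,d=d)
s=robot.get_state();p=s['eef_pos']*1000;print(p,s['contact_force'],s['wrist_torque'],s['width'])
# arc steps
c0=rim(im,d)[0];r=p[:2]-c0;print('r',np.hypot(*r),np.degrees(np.arctan2(r[1],r[0])))
E
```

```text
(array([ 406.60042659, -292.06940712]), np.float64(8.86153654369663), 31)
[ 447.82703328 -242.33846312   48.17163196] [-0.36959924  0.35858724  6.6158262 ] [0.14221549 0.07027402 0.07120203] 0.010007997150798571
r 64.59721271630649 50.34150461955289
```

```bash
python3 - <<'E'
import numpy as np
c0=np.array([462.6,-328]);D=np.array([11.2,6.2])
def p(t): a=np.radians(99.8+70.9*t);return c0+t*D+86.9*np.array([np.cos(a),np.sin(a)])
for k in range(3):
    for j in range(1,6): print(k,np.round(p((5*k+j)/15)-p(5*k/15),1),round(1.2374/15*j,3))
E
```

```text
0 [-6.3 -1.1] 0.082
0 [-12.4  -2.8] 0.165
0 [-18.3  -5. ] 0.247
0 [-24.   -7.8] 0.33
0 [-29.4 -11. ] 0.412
1 [-5.1 -3.8] 0.082
1 [-9.8 -8. ] 0.165
1 [-14.1 -12.7] 0.247
1 [-17.9 -17.8] 0.33
1 [-21.3 -23.2] 0.412
2 [-2.9 -5.8] 0.082
2 [ -5.3 -11.8] 0.165
2 [ -7.1 -18.1] 0.247
2 [ -8.4 -24.5] 0.33
2 [ -9.1 -31.1] 0.412
```

jog_arm --hand '[5,5,5,5,5]' --dp '[[-6.3,-1,1],[-12.5,-3,1],[-18.5,-5,1],[-24,-8,1],[-29.5,-11,1]]' --turn '[[0,0,0.082],[0,0,0.165],[0,0,0.247],[0,0,0.33],[0,0,0.412]]'

```text
clock: 42.25
eef_pos: [0.4168, -0.2537, 0.0482]
ee_rot: [[-0.547, 0.837, -0.003], [0.837, 0.547, -0.002], [-0.0, -0.004, -1.0]]
contact_force: [-1.3, -2.0, -2.2]
width: 0.0105
```

jog_arm --hand '[5,5,5,5,5]' --dp '[[-5,-4,0],[-10,-8,0],[-14,-13,0],[-18,-18,0],[-21.3,-23,0]]' --turn '[[0,0,0.082],[0,0,0.165],[0,0,0.247],[0,0,0.33],[0,0,0.412]]'

```text
clock: 42.67
eef_pos: [0.3956, -0.2771, 0.0483]
ee_rot: [[-0.836, 0.549, -0.002], [0.549, 0.836, -0.004], [-0.0, -0.004, -1.0]]
contact_force: [-0.6, -1.0, -2.6]
width: 0.0105
```

jog_arm --hand '[5,5,5,5,5]' --dp '[[-3,-6,0],[-5.3,-12,0],[-7,-18,0],[-8.4,-24.5,0],[-9,-31,0]]' --turn '[[0,0,0.082],[0,0,0.165],[0,0,0.247],[0,0,0.33],[0,0,0.412]]'

```text
clock: 43.08
eef_pos: [0.3869, -0.3083, 0.0483]
ee_rot: [[-0.986, 0.168, -0.0], [0.168, 0.986, -0.005], [-0.0, -0.005, -1.0]]
contact_force: [0.7, -1.4, -2.7]
width: 0.0102
```

jog_arm --hand '[5,5,5]' --dp '[[0,0,0],[0,0,0],[0,0,0]]' --turn '[[0,0,0],[0,0,0],[0,0,0]]'

```text
clock: 43.33
eef_pos: [0.387, -0.3073, 0.0482]
ee_rot: [[-0.985, 0.173, -0.001], [0.173, 0.985, -0.004], [0.0, -0.004, -1.0]]
contact_force: [-0.8, -2.3, -0.8]
width: 0.0104
```

```bash
python3 - <<'E'
from h import *
im,d=snap('top');crop(im,320,450,130,300,'t35.png',3.5);print(rim(im,d));np.savez('top35.npz',im=im,d=d)
im2,d2=snap('side');crop(im2,180,430,130,370,'s35.png',2.5);np.savez('side35.npz',im=im2,d=d2)
s=robot.get_state();p=s['eef_pos']*1000;print(p,s['contact_force'],s['wrist_torque'],s['ee_rot'][:,1:])
E
```

```text
(array([ 473.12339797, -321.81917608]), np.float64(70.34356816442322), 356)
[ 387.02783806 -307.14050332   48.20190997] [-0.91502485 -2.85851672  0.16894855] [-0.44874616  0.12212593 -0.22709637] [[ 0.17169886 -0.00109861]
 [ 0.98514084 -0.00399647]
 [-0.00412576 -0.99999141]]
```

View pics/t35.png

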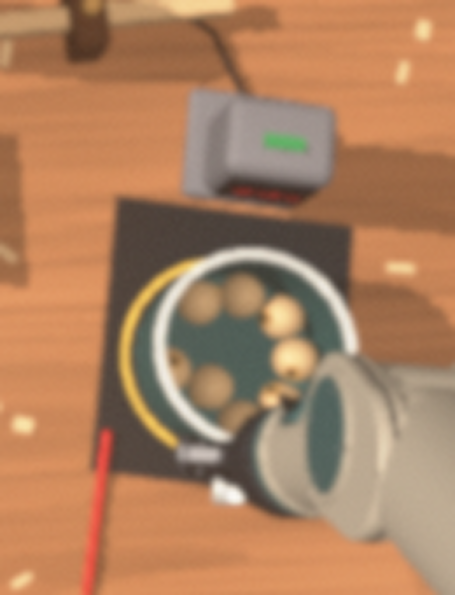

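View pics/s35.png

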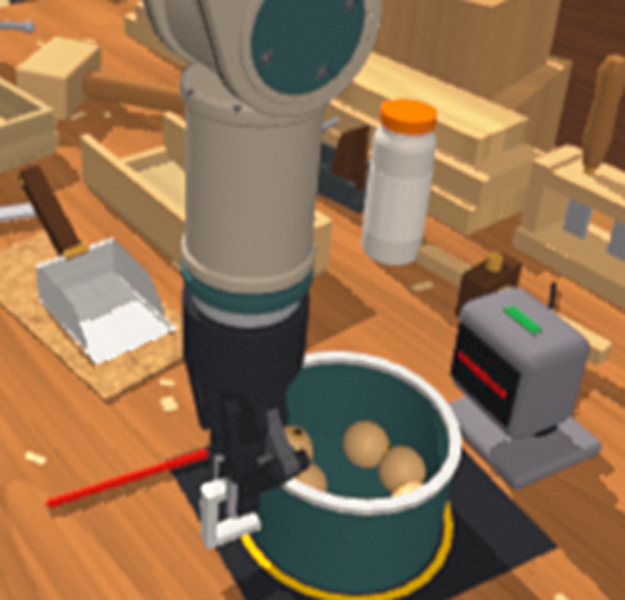

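jog_arm --hand '[25,45,45,45,45]' --dp '[[0,0,0],[0,0,0],[0,0,0],[0,0,0],[0,0,0]]' --turn '[[0,0,0],[0,0,0],[0,0,0],[0,0,0],[0,0,0]]'

```text
clock: 43.85
eef_pos: [0.3873, -0.3067, 0.048]
ee_rot: [[-0.986, 0.17, -0.001], [0.17, 0.986, -0.003], [0.0, -0.003, -1.0]]
contact_force: [0.7, 0.3, 0.2]
width: 0.0449
```

jog_arm --hand '[45,45,45,45,45]' --dp '[[0,0,20],[0,0,50],[0,0,85],[0,30,120],[0,70,150]]' --turn '[[0,0,0],[0,0,0],[0,0,0],[0,0,0],[0,0,0]]'

```text
clock: 44.27
eef_pos: [0.3876, -0.2486, 0.1922]
ee_rot: [[-0.985, 0.175, 0.002], [0.175, 0.985, -0.005], [-0.002, -0.005, -1.0]]
contact_force: [0.3, 1.2, 0.2]
width: 0.0447
```

jog_arm --hand '[45,45,45,45,45]' --dp '[[10,40,0],[20,80,0],[30,120,0],[40,160,0],[50,190,0]]' --turn '[[0,0,0],[0,0,0],[0,0,0],[0,0,0],[0,0,0]]'

```text
clock: 44.68
eef_pos: [0.4372, -0.0536, 0.1906]
ee_rot: [[-0.986, 0.168, -0.0], [0.168, 0.986, -0.003], [-0.0, -0.003, -1.0]]
contact_force: [0.8, 0.6, -0.2]
width: 0.0452
```

```bash
python3 - <<'E'
from h import *
from scipy.optimize import least_squares
im,d=snap('top','top36.png');crop(im,320,450,130,300,'t36.png',3.5);c=rim(im,d)[0];print(rim(im,d),handle(im,d,c));np.savez('top36.npz',im=im,d=d)
im2,d2=snap('side','s36f.png');crop(im2,180,430,130,370,'s36.png',2.5);np.savez('side36.npz',im=im2,d=d2)
print('side',handle(im2,d2,c,'side'))
def fit(P):
    r=least_squares(lambda p:np.hypot(P[:,0]-p[0],P[:,1]-p[1])-p[2],[.463,-.33,.078],loss='soft_l1',f_scale=.002);return r.x
for cm,I,(u0,u1,v0,v1) in [('top',im,(345,420,195,265)),('side',im2,(255,375,300,384))]:
    hsv=cv2.cvtColor(I,cv2.COLOR_RGB2HSV)
    m=(hsv[...,0]>18)&(hsv[...,0]<34)&(hsv[...,1]>140)&(hsv[...,2]>120)
    V,U=np.nonzero(m);k=(U>u0)&(U<u1)&(V>v0)&(V<v1);U,V=U[k],V[k]
    P=np.array([onplane(cm,u,v,.002)[:2] for u,v in zip(U,V)]);print(cm,len(P),fit(P))
E
```

```text
(array([ 472.74544237, -321.87990807]), np.float64(70.44337810882325), 490) (np.float64(169.21932617558923), np.float64(169.52743296914537), np.int64(70), np.float64(78.56217150944944), np.float64(111.65363928948875), np.float64(69.51150239339219))
side (np.float64(171.09915725121832), np.float64(170.66115256470044), np.int64(171), np.float64(78.09523994715167), np.float64(111.28570839560861), np.float64(68.04187196037937))
top 179 [ 0.47405948 -0.32353092  0.07831808]
side 452 [ 0.47546206 -0.32001984  0.07737788]
```

View pics/t36.png

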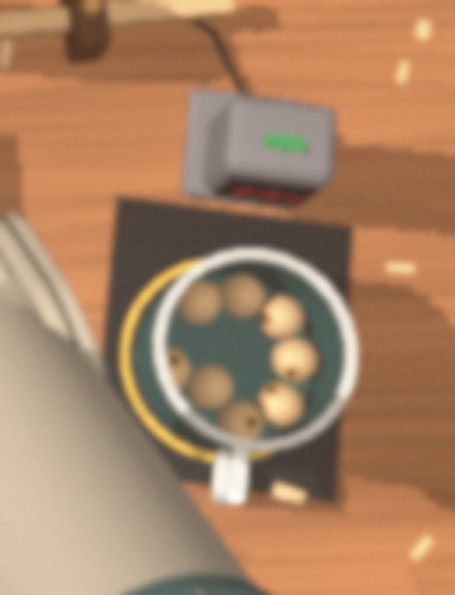

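View pics/s36.png

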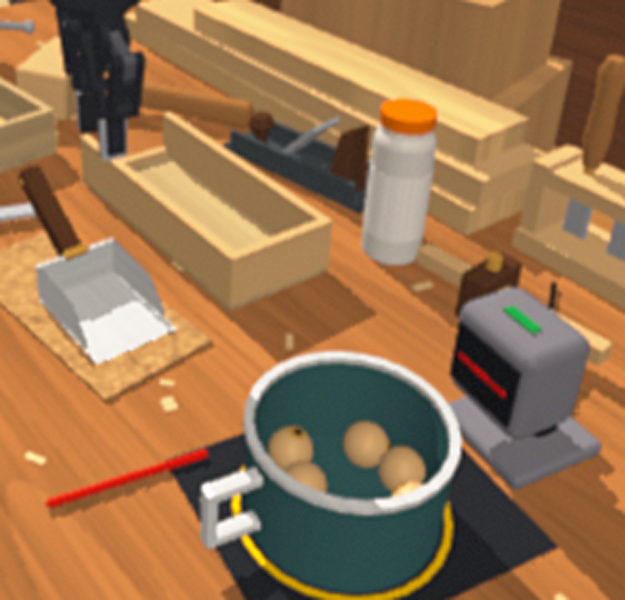

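View pics/top36.png

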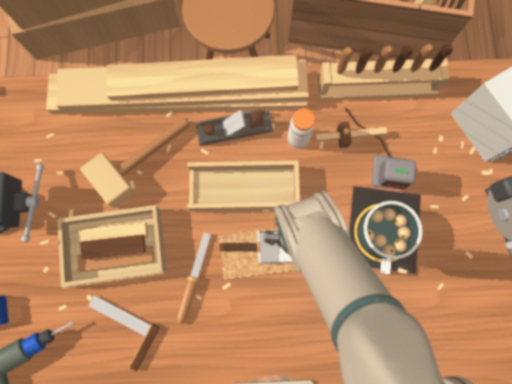

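```bash
python3 - <<'E'
from h import *
s=robot.get_state();print(s['clock'],s['contact_force'],s['width'])
print(robot.job_done())
E
```

```text
44.7833 [-0.44513311 -0.25458438 -0.36509714] 0.044798221426992746
the job is handed in; nothing more can be done
None
```

The knob order is made up and handed in at about 45 s on the robot's clock; the hand-in reports no verdict.

- **Offcuts:** All three went into the plywood crate first. The dark one rests on the other two, and in the last pictures it sits below the rim.
- **Knobs:** All eight were moved with the scoop in two loads, five and then three. The pictures show eight in the tin and the tray empty.
- **Scoop:** It is back on its cork mat and looks flat in the side picture. I did not re-measure its tilt after letting go.
- **Tin:** I slid and turned it by its handle on the bench. Its centre measures about (473, -322) mm. The last two ring fits, one per camera, differed by about 4 mm and put the tin 2–3 mm off the ring's centre.
- **Label:** It points at about -9.3° to -10.5°, judged from the handle on the opposite side. The scanner axis is about -10°. My estimates of that axis disagreed: the pad edges gave -8.7° to -10.3°, and the scanner's head and window gave -8.7° to -11.6°.

The other tools look unmoved in the final picture, and I saw nothing knocked aside during the run. The gripper is open and clear of everything.

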